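# Turn over two look-alike canisters, read the base marks and sort them

## Robot

A 6-joint arm with a two-finger parallel gripper is mounted at the origin on a cart in front of the work surface, level with it; the furniture and walls round the work are solid. World frame = base frame: x ahead of the robot, y to its left, z up, the work surface at z = 0. Lengths are in m, angles in rad, forces in N, time in s.
With the tool pointing down it reaches from about 0.35 to 0.775 m from the base axis. Payload 5.5 kg.
Tool frame: the origin (TCP) lies on the centre line of the jaws, within the pads' length; the fingertips stand 11 mm ahead of it and the grasp point (between the pads) lies 8 mm behind it; z points along the fingers, y is the direction in which the jaws open and shut (so a half turn about z gives the same grasp; the last joint's range is limited). The gripper opens to 85 mm and grips with 20 to 120 N. Pads are 22 mm wide; open, the fingers measure 114 mm over their backs; the gripper's body (76 mm by 85 mm) begins 54 mm behind the grasp point. The pads swing forward as they close: fully open they stand 13 mm farther back than shut.
Start: joints at [-1.318, 0.313, 0.046, 1.304, 0, 1.431], TCP at [0.22, -0.531, 0.242] pointing down, gripper open.
Joint ranges: [-2.76, 2.76], [-0.86, 1.69], [-1.03, 1.26], [-2.2, 2.34], [-1.47, 1.5], [-3.14, 3.14]. Speed limits (rad/s): [2.57, 2.57, 3.14, 3.14, 3.14, 3.14].

## Interface

Orientations are given as a unit quaternion [w, x, y, z].
In Python, from workcell import env, imaging, order gives the robot as it stands. The module is installed in compiled form; this text tells all that it offers.
- The arm moves only by the tool move_arm, never from a script. Its argument "deltas" is one flat list of numbers, 7 for each row, row after row: the gripper's target within -1 to 1 (shut at 1, half-way at 0, fully open at -1), then the shift along the tool's x, y, z in m, then the turn, a rotation vector about the tool's x, y, z in degrees. In form: [jaw, tx, ty, tz, ax, ay, az, jaw, tx, ty, tz, ax, ay, az, ...]. A call has 1 to 10 rows; each row shifts and turns the commanded pose from where the row before left it, along the tool's axes as they then stand; what a row does not reach is not made up. A row lasts 1/8 s, in which the tool goes at most 62.5 mm and 10.7 degrees, less where a joint would pass 70% of its speed; a pose out of reach is approached as far as the arm can. A call is refused whole if a number of a shift passes 0.0625 or a number of a turn 10.7, either way. A call with a gripper value outside its range is refused whole. The fingers move at their own pace and stop on an object; "squeeze" is the grip in N (left out, the last holds). Time passes only in rows, so rows that do not move let the fingers close. It gives the time, the measured TCP pose, the force and the opening at its end, in the units of the state.
- env.get_state(): the state, without advancing time (a new reading comes with each control period).
- imaging.read_camera(name): name is "scene" or "top" or "wrist"; returns a dict with "img" (400x640x3 uint8, red, green, blue), "z_map" (400x640 float32, m along the optical axis (not along the pixel's ray), 0 where there is no reading), "fx", "fy", "cx", "cy" (pixels), "rvec" (rotation vector, rad) and "tvec" (3), from world to camera coordinates, as OpenCV has them. Camera axes: x right, y down, z forward; pixel columns grow to the right and rows downward; lengths in m; the calibration is good to about 2 mm. The wrist camera is an equidistant fisheye: a pixel r from the principal point sees the ray r / f radians off the axis. A picture is of the moment at which its call begins.
- order.hand_in(): hands the job in, once; it reports no verdict.
Trained networks look in a picture, given as the dict that the camera call returned (one of the last four; its "shot" number tells which), for a name from the list of things; names that differ only in an ending like _2 or _b are one class to them, and where a whole thing is asked for, a point or a joint stands for the part that bears it (a point fixed in the world has none). Each returns a list of dicts, best first, with "confidence" (0 to 1); they miss things now and then, are a little off and sometimes report something else, mostly with a low value. They report only what shows in the picture. A call takes as long as a camera call.
- imaging.recognise(picture, thing): "centre" ([column, row] in pixels, amid what is visible of it).
- imaging.cut_out(picture, thing): "mask" (400x640 bool, what is visible of it) and "centre" ([column, row] in pixels, amid what is visible of it).
The state is a dict: "clock": time; "joint_pos": joint angles; "qvel": joint speeds; "tau": joint torques, N m; "tcp_pos": TCP position; "orientation": TCP orientation; "wrist_force": force on the tool from outside, world axes, zero at the start; "ft_torque": the same for the moment, N m; "finger_gap": finger opening in m.
Only numpy, scipy, OpenCV 4.12 (cv2) and the standard library are available. Lean on these libraries where they do the work, as an engineer would, in place of code of your own. Each camera call takes 0.05 s, during which the arm holds its last target.

## Task

The two white square canisters look alike; only the mark under the base, a ring or a cross, tells them apart. Turn each one over to show its base and read the mark before it touches a cradle, then lay it gently on its side in the metal cradle whose wide end ledge carries the same mark, flat between the low rails with its base towards that ledge, so that the mark stays readable. Do not try a canister in the wrong cradle, do not drop it, and leave the timer, tape, spatula and ring cutter where they are.

Things in the scene. Friction and masses are not known exactly. Their poses are not given: they have to be found in the camera images.
- canister_ring: Canister with a ring 38 mm across in dark rubber under its base; outside it is identical to the other: white plastic, square 58 x 58 mm, rounded edges, body 76 mm tall, with fixed round aluminium lid (50 mm across) 90 mm in all. Starts upright on the worktop (z = 0). Origin: centre of the underside; z axis towards the lid, x and y square to the walls.
- canister_ring_middle (a point): Middle of canister_ring, on its axis 45 mm above its underside; axes as the canister. The canister weighs 0.15 to 0.31 kg; grip it across two opposite walls (58 mm).
- cradle_ring_bay (a point): Centre of the bay floor of cradle_ring, 8 mm above the worktop; axes as the cradle. The bay is 110 mm long (x) and 80 mm wide (y). A canister lying in it has its axis 29 mm above this point, underside towards the ledge, z axis (lid) along the cradle's +x.
- canister_ring_base (a point): Centre of the underside of canister_ring; axes as the canister.
- cradle_ring: Fixed low aluminium cradle, 160 (x) x 96 (y) mm, for one canister lying on its side; its end ledge has the ring mark on top. Origin: on the worktop under the bay's centre; x points from the ledge (on the robot's side, x -97 to -55 mm) to the rear stop (x +55 mm). Ledge, stop and 8 mm wide side rails are 13 mm high, 5 mm above the bay floor.
- canister_cross: Canister with a diagonal cross (X) about 35 mm across in dark rubber under its base; outside it is identical to the other: white plastic, square 58 x 58 mm, rounded edges, body 76 mm tall, with fixed round aluminium lid (50 mm across) 90 mm in all. Starts upright on the worktop (z = 0). Origin: centre of the underside; z axis towards the lid, x and y square to the walls.
- canister_cross_middle (a point): Middle of canister_cross, on its axis 45 mm above its underside; axes as the canister. The canister weighs 0.15 to 0.31 kg; grip it across two opposite walls (58 mm).
- cradle_cross_bay (a point): Centre of the bay floor of cradle_cross, 8 mm above the worktop; axes as the cradle. The bay is 110 mm long (x) and 80 mm wide (y). A canister lying in it has its axis 29 mm above this point, underside towards the ledge, z axis (lid) along the cradle's +x.
- canister_cross_base (a point): Centre of the underside of canister_cross; axes as the canister.
- cradle_cross: Fixed low aluminium cradle, 160 (x) x 96 (y) mm, for one canister lying on its side; its end ledge has the cross mark on top. Origin: on the worktop under the bay's centre; x points from the ledge (on the robot's side, x -97 to -55 mm) to the rear stop (x +55 mm). Ledge, stop and 8 mm wide side rails are 13 mm high, 5 mm above the bay floor.
- kitchen_timer: White wind-up kitchen timer, 68 mm across, 56 mm high; a bystander. Origin: centre of its underside.
- masking_tape: Roll of masking tape lying flat, 82 mm across, 24 mm high; a bystander. Origin: centre of its underside.
- offset_spatula: Offset icing spatula with wooden handle, 217 x 92 x 19 mm, lying flat; a bystander. Origin: centre of its underside.
- ring_cutter: Open steel ring cutter, 55 mm across, 31 mm high; a bystander. Origin: centre of its underside.

How it is judged:
On the way, in this order (a step that is already met when the one before it is completed fails the run):
1. one canister has been turned over so that its base shows (angle between any of canister_ring, canister_cross's own z axis and vertical above 1.2 rad), for 0.2 s.
2. both canisters have been turned over (angle between each of canister_ring, canister_cross's own z axis and vertical above 1.2 rad), for 0.2 s.
At the end, for the whole second after the job is handed in: Each canister lies at rest on a flat side in the cradle with its own mark, base towards the marked ledge: its middle within 15 mm of the bay's centre along and across the cradle and 31 to 43 mm above the worktop, its axis within 0.2 rad of the cradle's long axis (x of canister_ring_middle in the frame of cradle_ring between -0.015 and 0.015 m and y of canister_ring_middle in the frame of cradle_ring between -0.015 and 0.015 m and z of canister_ring_middle in the frame of cradle_ring between 0.031 and 0.043 m and x of canister_ring_base in the frame of cradle_ring below -0.025 m and angle between the z axis of canister_ring and the x axis of cradle_ring, either way round below 0.2 rad and linear speed of each of canister_ring, canister_cross below 0.02 m/s and angular speed of each of canister_ring, canister_cross below 0.2 rad/s and x of canister_cross_middle in the frame of cradle_cross between -0.015 and 0.015 m and y of canister_cross_middle in the frame of cradle_cross between -0.015 and 0.015 m and z of canister_cross_middle in the frame of cradle_cross between 0.031 and 0.043 m and x of canister_cross_base in the frame of cradle_cross below -0.025 m and angle between the z axis of canister_cross and the x axis of cradle_cross, either way round below 0.2 rad); the robot touches nothing.
It fails at once if a canister is set on the wrong cradle (contact force between canister_ring and cradle_cross above 1 N or contact force between canister_cross and cradle_ring above 1 N).
It fails at once if a canister touches a cradle before it has been turned over to show its base (its axis less than 1 rad from vertical) ((contact force between canister_ring and cradle_ring above 1 N and angle between canister_ring's own z axis and vertical below 1 rad) or (contact force between canister_cross and cradle_cross above 1 N and angle between canister_cross's own z axis and vertical below 1 rad)).
It fails at once if a canister is dropped or slammed into its cradle (faster than 0.6 m/s, as after a fall of about 20 mm, with its middle over the bay and less than 0.1 m above the worktop) ((horizontal distance between canister_ring_middle and cradle_ring_bay below 0.06 m and height (world z) of canister_ring_middle below 0.1 m and linear speed of canister_ring above 0.6 m/s) or (horizontal distance between canister_cross_middle and cradle_cross_bay below 0.06 m and height (world z) of canister_cross_middle below 0.1 m and linear speed of canister_cross above 0.6 m/s)).
It fails at once if timer, tape, spatula or ring cutter pushed more than 30 mm from its place (distance of any of kitchen_timer, masking_tape, offset_spatula, ring_cutter from where it was at the start of the episode above 0.03 m).
It also fails if it takes over 58 s, if anything falls off the work surface, if the arm or the gripper's body presses on something with over 40 N, if the wrist force passes 120 N, or if a joint passes its speed limit or range.

## Working session

There is one attempt and no reset: what is moved stays moved. The work goes in short steps, Python scripts to look and compute and a tool call to move; the robot and the scene stay as the last step left them, time stands still between calls to the robot, and variables do not carry over. Pictures are saved under pics/ and viewed, and the job is handed in when it is done.

Besides the shell and the picture viewer there is one more tool, called after "Call:" as a command line: name --argument value ..., lists and objects as JSON in quotes. move_arm: Moves the arm, as the interface text tells. Its arguments: {"type":"object","properties":{"deltas":{"type":"array"},"squeeze":{"type":"number"}},"required":["deltas"]}

```bash
mkdir -p pics; python3 - <<'E'
from workcell import env, imaging, order
import cv2,numpy as np
s=env.get_state(); print(s)
for n in ["scene","top"]:
    p=imaging.read_camera(n); cv2.imwrite(f"pics/{n}0.png",p["img"][...,::-1]); np.savez(f"{n}0.npz",**{k:v for k,v in p.items() if not isinstance(v,str)})
    print(n,p["fx"],p["fy"],p["cx"],p["cy"],p["rvec"],p["tvec"],p.keys())
E
```

```text
{'clock': 0.0, 'joint_pos': array([-1.31758857e+00,  3.13992032e-01,  4.49844782e-02,  1.30362786e+00,
       -2.93405143e-06,  1.43122440e+00]), 'qvel': array([ 0.00238502, -0.00134895, -0.00100448, -0.00054312,  0.00028207,
       -0.00083647]), 'tau': array([-2.20658990e-04, -4.80624032e+01,  2.98535728e+01,  1.92502735e-02,
       -1.00637803e-04,  8.71209558e-07]), 'tcp_pos': array([ 0.21996439, -0.53072148,  0.24141589]), 'orientation': array([-9.17977289e-04,  9.80777002e-01,  1.95129769e-01, -5.36831513e-05]), 'wrist_force': array([ 1.30606729, -0.948673  ,  0.17306025]), 'ft_torque': array([-0.00089117, -0.019004  ,  0.02374188]), 'finger_gap': 0.0852491148916406}
scene 365.07742585768614 365.07742585768614 313.58208832994757 202.74534260440498 [ 0.99767114 -2.22752239  1.28316469] [0.37920806 0.2816265  0.61682856] dict_keys(['img', 'z_map', 'fx', 'fy', 'cx', 'cy', 'rvec', 'tvec', 'shot'])
top 380.48682967127905 380.48682967127905 323.6256522365607 205.21872061662083 [ 2.11341914 -2.13357115  0.15980996] [0.00881503 0.53303112 1.15566525] dict_keys(['img', 'z_map', 'fx', 'fy', 'cx', 'cy', 'rvec', 'tvec', 'shot'])
```

View pics/scene0.png

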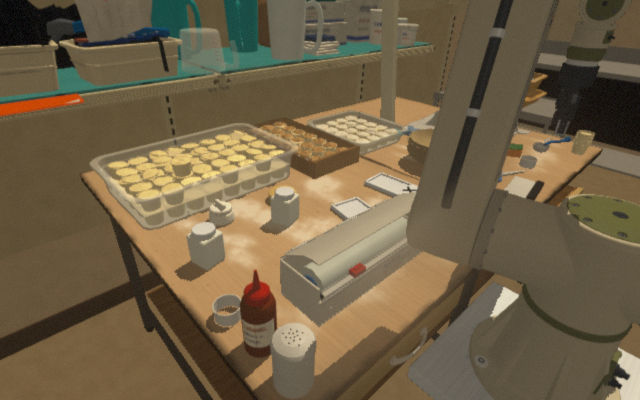

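View pics/top0.png

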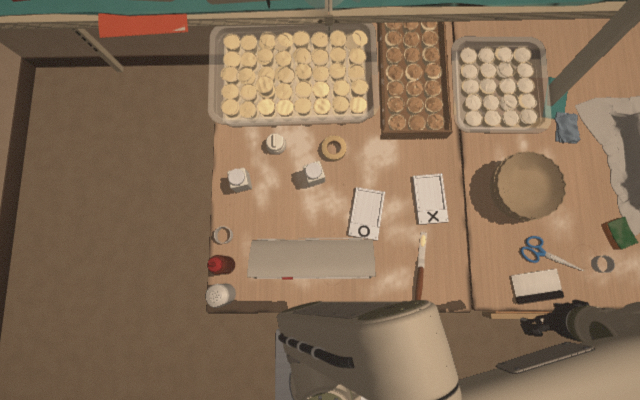

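```bash
cat > h.py <<'E'
import numpy as np, cv2
def unproj(p,u,v,z=None):
    R=cv2.Rodrigues(np.array(p["rvec"],float))[0]; t=np.array(p["tvec"],float).ravel()
    zz=p["z_map"][int(round(v)),int(round(u))] if z is None else z
    c=np.array([(u-p["cx"])/p["fx"]*zz,(v-p["cy"])/p["fy"]*zz,zz])
    return R.T@(c-t)
def atheight(p,u,v,h):
    R=cv2.Rodrigues(np.array(p["rvec"],float))[0]; t=np.array(p["tvec"],float).ravel()
    C=-R.T@t; d=R.T@np.array([(u-p["cx"])/p["fx"],(v-p["cy"])/p["fy"],1.])
    return C+d*(h-C[2])/d[2]
def cloud(p):
    R=cv2.Rodrigues(np.array(p["rvec"],float))[0]; t=np.array(p["tvec"],float).ravel()
    z=p["z_map"].astype(float); v,u=np.mgrid[0:z.shape[0],0:z.shape[1]]
    c=np.stack([(u-p["cx"])/p["fx"]*z,(v-p["cy"])/p["fy"]*z,z],-1)
    return (c-t)@R
E
python3 - <<'E'
from h import *
p=np.load("top0.npz")
for n,u,v in [("canL",237,176),("canM",313,170),("timer",275,142),("tape",333,148),("ring",366,214),("cross",430,200),("foil",312,258),("foilTL",252,242),("foilBR",372,275),("cutter",222,235),("spat",420,270),("ketchup",219,264),("tableBL",210,300),("tray",290,120),("mug",530,185),("table",400,160)]:
    print(n,unproj(p,u,v).round(3))
I=p["img"][120:310,200:460]; cv2.imwrite("pics/topz.png",cv2.resize(I,None,fx=3,fy=3,interpolation=cv2.INTER_CUBIC)[...,::-1])
from workcell import imaging
for k in ["scene","top"]:
  q=imaging.read_camera(k)
  for n in ["canister_ring","cradle_ring","cradle_cross"]:
    for r in imaging.cut_out(q,n):
        m=r["mask"]; C=cloud(q)[m&(q["z_map"]>0)]
        print(k,n,round(r["confidence"],2),np.round(r["centre"]),C.min(0).round(3),C.max(0).round(3),np.median(C,0).round(3))
        if n[:3]=="cra":
            uv=np.argwhere(m)[:,::-1]; W=np.array([atheight(q,u,v,.013)[:2] for u,v in uv],np.float32); print(cv2.minAreaRect(W))
        else:
            hi=C[C[:,2]>.085]; 
            if len(hi): print("  lid",hi.mean(0),((hi.max(0)+hi.min(0))/2), len(hi))
E
```

```text
canL [0.62 0.27 0.09]
canM [0.636 0.035 0.091]
timer [0.741 0.159 0.055]
tape [ 0.736 -0.028  0.   ]
ring [ 0.51  -0.133  0.005]
cross [ 0.553 -0.341  0.009]
foil [0.365 0.036 0.138]
foilTL [0.415 0.215 0.108]
foilBR [ 0.317 -0.132  0.148]
cutter [ 0.446  0.336 -0.001]
spat [ 0.329 -0.294  0.021]
ketchup [0.351 0.303 0.134]
tableBL [0.248 0.334 0.103]
tray [0.794 0.106 0.104]
mug [ 0.588 -0.64   0.058]
table [ 0.69  -0.251  0.001]
scene canister_ring 0.97 [283. 207.] [ 0.601 -0.059 -0.001] [0.759 0.073 0.093] [0.62  0.054 0.056]
  lid [0.63341795 0.04016685 0.09028239] [0.63602569 0.03941682 0.08897809] 171
scene cradle_ring 0.63 [351. 205.] [ 0.518 -0.186  0.004] [ 0.596 -0.084  0.017] [ 0.556 -0.134  0.01 ]
((0.5528914332389832, -0.13297225534915924), (0.1012885794043541, 0.07689899206161499), 81.10029602050781)
scene cradle_cross 0.93 [389. 182.] [ 0.487 -0.41  -0.   ] [ 0.636 -0.284  0.02 ] [ 0.568 -0.336  0.01 ]
((0.5636390447616577, -0.3309984803199768), (0.14750456809997559, 0.11643917113542557), 1.9482576847076416)
top canister_ring 0.69 [313. 175.] [ 0.601  0.001 -0.002] [0.667 0.067 0.094] [0.627 0.032 0.084]
  lid [0.63562805 0.03513602 0.0890652 ] [0.63533708 0.03654105 0.08972923] 189
top canister_ring 0.17 [233. 178.] [ 0.585  0.241 -0.005] [0.668 0.327 0.094] [0.611 0.267 0.077]
  lid [0.61814101 0.27414624 0.08916708] [0.61886178 0.2748095  0.0897353 ] 195
top cradle_ring 0.97 [366. 216.] [ 0.428 -0.193 -0.005] [ 0.601 -0.073  0.02 ] [ 0.511 -0.133  0.009]
((0.5114607214927673, -0.1325654685497284), (0.09654286503791809, 0.16027957201004028), 79.86913299560547)
top cradle_cross 0.79 [430. 197.] [ 0.475 -0.396 -0.003] [ 0.645 -0.287  0.02 ] [ 0.556 -0.34   0.009]
((0.558024525642395, -0.33808284997940063), (0.16326725482940674, 0.10114636272192001), 4.095599174499512)
```

View pics/topz.png

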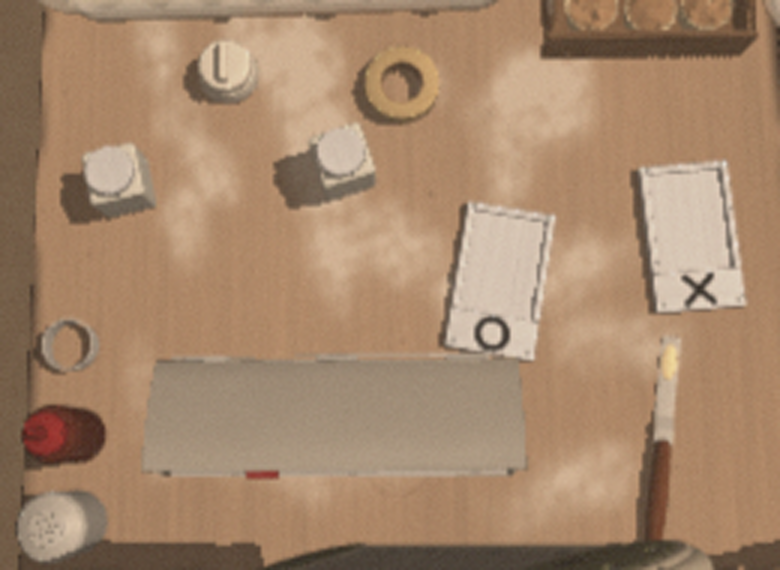

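```bash
cat > fit.py <<'E'
from h import *
from scipy.optimize import minimize
def hullmask(q,x,y,yaw):
    a=29; c=5
    sq=[(a,a-c),(a-c,a),(-a+c,a),(-a,a-c),(-a,-a+c),(-a+c,-a),(a-c,-a),(a,-a+c)]
    P=[(px,py,z) for px,py in sq for z in(0,76)]+[(25*np.cos(t),25*np.sin(t),90) for t in np.linspace(0,6.28,24)]
    P=np.array(P)/1000; R=cv2.Rodrigues(np.array([0,0,yaw]))[0]; W=P@R.T+[x,y,0]
    K=np.array([[q["fx"],0,q["cx"]],[0,q["fy"],q["cy"]],[0,0,1]])
    uv=cv2.projectPoints(W,np.array(q["rvec"],float),np.array(q["tvec"],float),K,None)[0][:,0]
    S=8; m=np.zeros((400*1,640*1),np.uint8)
    h=cv2.convexHull((uv*16).round().astype(np.int32)); cv2.fillConvexPoly(m,h,255,cv2.LINE_AA,4)
    return m/255.
E
python3 - <<'E'
from fit import *
from workcell import imaging
obs={"M":[], "L":[]}
for k in ["scene","top"]:
  q=imaging.read_camera(k)
  R=cv2.Rodrigues(np.array(q["rvec"]))[0]; print(k,"cam at",(-R.T@q["tvec"]).round(3))
  seen=[]
  for n in ["canister_ring","canister_cross"]:
   for r in imaging.cut_out(q,n):
    C=cloud(q)[r["mask"]&(q["z_map"]>0)]; m=np.median(C,0)
    if .5<m[0]<.7 and -.02<m[1]<.32:
      w="L" if m[1]>.15 else "M"
      if w in seen: continue
      seen.append(w); obs[w].append((q,r["mask"].astype(float))); print(k,w,r["confidence"])
for w,x0 in [("M",(.635,.038)),("L",(.619,.275))]:
  best=None
  for yaw in np.radians(np.arange(-45,45,7.5)):
    f=lambda p:sum(np.abs(hullmask(q,p[0],p[1],p[2]*10)-m).sum() for q,m in obs[w])
    r=minimize(f,[*x0,yaw/10],method="Nelder-Mead",options=dict(initial_simplex=np.array([[*x0,yaw/10],[x0[0]+.006,x0[1],yaw/10],[x0[0],x0[1]+.006,yaw/10],[*x0,yaw/10+.008]])))
    if best is None or r.fun<best.fun: best=r
    print(w,round(np.degrees(yaw)),r.x[:2].round(4),np.degrees(r.x[2]*10).round(1),round(r.fun,1))
E
```

```text
scene cam at [-0.021  0.55   0.548]
scene M 0.69
scene L 0.95
top cam at [ 0.33  -0.019  1.229]
top M 0.9
top L 0.57
M -45 [0.6393 0.0361] -57.7 226.6
M -38 [0.6394 0.0371] -17.6 276.0
M -30 [0.6397 0.0369] -18.5 276.4
M -22 [0.6387 0.0376] -19.5 276.0
M -15 [0.6391 0.0372] -13.7 277.5
M -7 [0.6393 0.0355] 32.3 226.5
M 0 [0.6388 0.0367] 35.4 226.4
M 7 [0.6391 0.0355] 11.9 245.6
M 15 [0.64  0.035] 25.9 230.4
M 22 [0.6395 0.0353] 29.7 227.5
M 30 [0.6397 0.0357] 30.6 226.7
M 38 [0.6395 0.0359] 35.1 226.8
L -45 [0.6207 0.2763] -80.0 235.7
L -38 [0.6209 0.2764] -82.1 234.4
L -30 [0.6215 0.2765] -80.3 236.5
L -22 [0.6212 0.2765] 10.7 233.4
L -15 [0.6205 0.2765] 7.4 234.8
L -7 [0.6204 0.2771] 4.8 236.3
L 0 [0.6207 0.2769] 5.6 235.7
L 7 [0.621  0.2766] 6.8 234.6
L 15 [0.6211 0.2763] 14.6 236.5
L 22 [0.6217 0.2755] 20.1 240.7
L 30 [0.6212 0.2761] 18.1 238.4
L 38 [0.6213 0.2762] 7.3 234.6
```

```bash
python3 - <<'E'
from fit import *
for n,b in [("scene",(170,270,180,310)),("top",(150,205,220,335))]:
    p=np.load(n+"0.npz"); k=6
    I=cv2.resize(p["img"][b[0]:b[1],b[2]:b[3]],None,fx=k,fy=k,interpolation=cv2.INTER_CUBIC)[...,::-1].copy()
    K=np.array([[p["fx"],0,p["cx"]],[0,p["fy"],p["cy"]],[0,0,1]])
    for x,y,yw,c in [(.6395,.036,32,(0,0,255)),(.621,.2765,8,(0,0,255))]:
        a=.029;t=np.radians(yw);R=np.array([[np.cos(t),-np.sin(t)],[np.sin(t),np.cos(t)]])
        for z in (0,.076):
            W=np.array([[*(R@np.array(s)+[x,y]),z] for s in [(a,a),(-a,a),(-a,-a),(a,-a)]])
            uv=cv2.projectPoints(W,p["rvec"],p["tvec"],K,None)[0][:,0]
            cv2.polylines(I,[((uv-[b[2],b[0]]+.5)*k).astype(np.int32)],True,c,1)
    cv2.imwrite(f"pics/f_{n}.png",I)
E
```

```text
(no output)
```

View pics/f_scene.png

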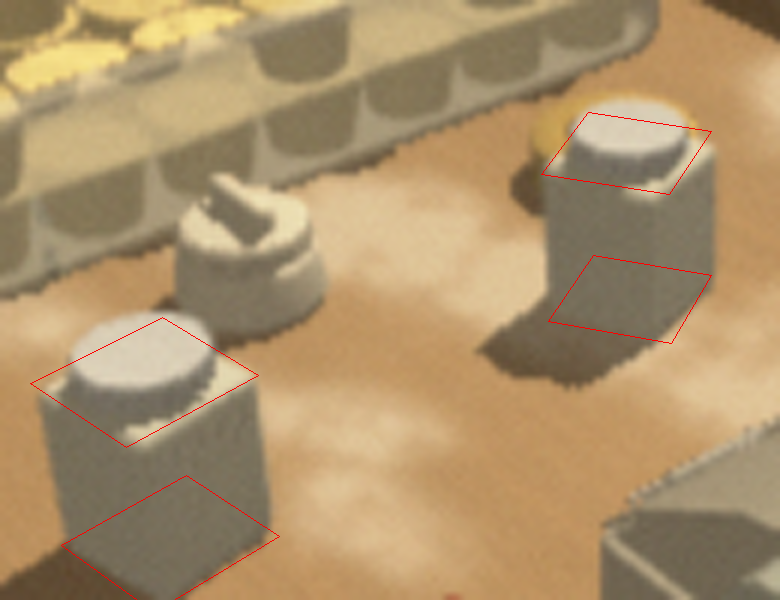

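View pics/f_top.png

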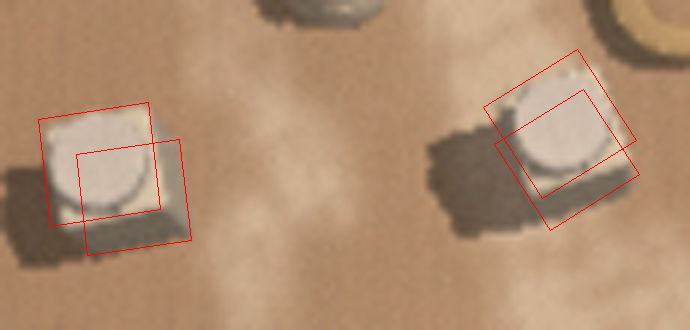

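```bash
python3 - <<'E'
from fit import *
p=np.load("scene0.npz")
for n,pts in [("M",[(545,168),(655,196),(715,148)]),("L",[(38,392),(132,450),(259,378)])]:
    W=np.array([atheight(p,180+u/6-.5,170+v/6-.5,.076)[:2] for u,v in pts]); d=np.diff(W,axis=0)
    print(n,W.round(4).tolist(),np.linalg.norm(d,axis=1),np.degrees(np.arctan2(d[:,1],d[:,0])),"ctr",(W[0]+W[2])/2)
p=np.load("top0.npz")
for n,pts in [("Mbase",[(545,207),(637,174)]),("Lbase",[(87,243),(188,224)])]:
    W=np.array([atheight(p,220+u/6-.5,150+v/6-.5,.0)[:2] for u,v in pts]); d=np.diff(W,axis=0)
    print(n,W.round(4).tolist(),np.linalg.norm(d,axis=1),np.degrees(np.arctan2(d[:,1],d[:,0])))
for b in [(100,60)]:
    C=cloud(p); 
    for n,x,y in [("M",.635,.037),("L",.618,.275)]:
        m=(abs(C[...,0]-x)<.05)&(abs(C[...,1]-y)<.05)&(C[...,2]>.065)
        print(n,cv2.minAreaRect(C[m][:,:2].astype(np.float32)),C[m&(C[...,2]>.085)].mean(0))
E
```

```text
M [[0.6519, 0.0716], [0.6028, 0.0505], [0.618, 0.0043]] [0.05342604 0.04864333] [-156.7173637   -71.85943216] ctr [0.63494875 0.03794793]
L [[0.6391, 0.3095], [0.5855, 0.3005], [0.5948, 0.2446]] [0.05438393 0.05664219] [-170.4075446   -80.49587516] ctr [0.61696822 0.27706578]
Mbase [[0.6127, 0.0481], [0.6308, -0.0028]] [0.05405877] [-70.48327746]
Lbase [[0.5955, 0.3016], [0.6055, 0.2458]] [0.0567099] [-79.78026803]
M ((0.6361598372459412, 0.034943267703056335), (0.05964764580130577, 0.05792098492383957), 18.22411346435547) [0.63550379 0.03484297 0.08902009]
L ((0.6184285879135132, 0.2742343842983246), (0.05777943879365921, 0.05814066156744957), 13.726901054382324) [0.61906748 0.27402251 0.08890586]
```

```bash
cat > plan.py <<'E'
import numpy as np, json, os
from scipy.spatial.transform import Rotation as Ro
def tool(heading,pitch):
    """heading deg, pitch deg below horizontal (90=down); y axis jaw left of heading"""
    h,p=np.radians([heading,pitch]); z=np.array([np.cos(h)*np.cos(p),np.sin(h)*np.cos(p),-np.sin(p)])
    y=np.array([-np.sin(h),np.cos(h),0]); return np.stack([np.cross(y,z),y,z],1)
def cur():
    from workcell import env
    s=env.get_state(); q=np.array(s["orientation"]); return np.array(s["tcp_pos"]),Ro.from_quat([q[1],q[2],q[3],q[0]]).as_matrix(),s
def plan(P,R,wps,jaw,vmax=.06,wmax=10.5):
    """wps: list of (pos,Rot,[nrows])"""
    P=P.copy();R=R.copy();out=[]
    for w in wps:
        tp,tR=np.array(w[0]),w[1]
        rv=(Ro.from_matrix(R).inv()*Ro.from_matrix(tR)).as_rotvec(degrees=True)
        if len(w)>3: # force direction of spin
            pass
        n=max(int(np.ceil(np.linalg.norm(tp-P)/vmax)),int(np.ceil(np.linalg.norm(rv)/wmax)),1)
        if len(w)>2 and w[2]: n=max(n,w[2])
        P0=P.copy();R0=R.copy()
        for i in range(1,n+1):
            gp=P0+(tp-P0)*i/n; gR=R0@Ro.from_rotvec(rv*i/n,degrees=True).as_matrix()
            dt=np.round(R.T@(gp-P),3); da=np.round((Ro.from_matrix(R).inv()*Ro.from_matrix(gR)).as_rotvec(degrees=True),1)
            P=P+R@dt; R=R@Ro.from_rotvec(da,degrees=True).as_matrix()
            out.append([jaw,*[float(a)+0 for a in dt],*[float(a)+0 for a in da]])
    for k in range(0,len(out),10):
        print(len(out[k:k+10]),"["+", ".join(f"{a:g}" for r in out[k:k+10] for a in r)+"]")
    print("end",P.round(4))
    return P,R
E
python3 - <<'E'
from plan import *
P,R,s=cur()
T=tool(20,45)
mid=(np.array([.45,-.2,.27]),tool(-66,90))  # about half
plan(P,R,[mid,([.585,.018,.20],tool(10,80)),(np.array([.581,.016,.11]),T)],-1)
E
```

```text
10 [-1, 0.038, -0.024, -0.003, 0, 0, -10.2, -1, 0.041, -0.017, -0.003, 0, 0, -10.1, -1, 0.044, -0.01, -0.003, 0, 0, -10.2, -1, 0.045, -0.002, -0.003, 0, 0, -10.2, -1, 0.044, 0.006, -0.003, 0, 0, -10.1, -1, 0.043, 0.014, -0.003, 0, 0, -10.2, -1, 0.039, 0.021, -0.004, 0, 0, -10.2, -1, 0.035, 0.028, -0.003, 0, 0, -10.1, -1, 0.03, 0.034, -0.003, 0, 0, -10.2, -1, 0.018, 0.026, 0.009, -0.8, -1.1, -9.5]
10 [-1, 0.013, 0.029, 0.009, -0.9, -1, -9.4, -1, 0.009, 0.031, 0.009, -0.8, -1.1, -9.5, -1, 0.004, 0.032, 0.009, -0.8, -1, -9.5, -1, -0.001, 0.031, 0.01, -0.8, -1.1, -9.5, -1, -0.007, 0.031, 0.011, -0.9, -1.1, -9.4, -1, -0.011, 0.03, 0.011, -0.8, -1, -9.5, -1, -0.015, 0.027, 0.011, -0.8, -1.1, -9.5, -1, 0.005, 0, 0.022, -1.2, -8.7, -2.2, -1, 0.008, -0.001, 0.021, -1.2, -8.8, -2.3, -1, 0.012, -0.001, 0.019, -1.2, -8.7, -2.2]
1 [-1, 0.014, 0, 0.018, -1.1, -8.7, -2.3]
end [0.5808 0.0161 0.11  ]
```

Call:
move_arm --deltas '[-1,0.038,-0.024,-0.003,0,0,-10.2,-1,0.041,-0.017,-0.003,0,0,-10.1,-1,0.044,-0.01,-0.003,0,0,-10.2,-1,0.045,-0.002,-0.003,0,0,-10.2,-1,0.044,0.006,-0.003,0,0,-10.1,-1,0.043,0.014,-0.003,0,0,-10.2,-1,0.039,0.021,-0.004,0,0,-10.2,-1,0.035,0.028,-0.003,0,0,-10.1,-1,0.03,0.034,-0.003,0,0,-10.2,-1,0.018,0.026,0.009,-0.8,-1.1,-9.5]'

```text
clock: 2.05
tcp_pos: [0.4682, -0.1714, 0.262]
orientation: [0.013, 0.47, 0.882, 0.001]
wrist_force: [-0.3, -0.9, 0.1]
finger_gap: 0.0857
```

Call:
move_arm --deltas '[-1,0.013,0.029,0.009,-0.9,-1,-9.4,-1,0.009,0.031,0.009,-0.8,-1.1,-9.5,-1,0.004,0.032,0.009,-0.8,-1,-9.5,-1,-0.001,0.031,0.01,-0.8,-1.1,-9.5,-1,-0.007,0.031,0.011,-0.9,-1.1,-9.4,-1,-0.011,0.03,0.011,-0.8,-1,-9.5,-1,-0.015,0.027,0.011,-0.8,-1.1,-9.5]'

```text
clock: 2.92
tcp_pos: [0.5852, 0.0194, 0.2]
orientation: [0.087, -0.09, 0.992, 0.007]
wrist_force: [-0.7, 0.4, 1.2]
finger_gap: 0.0854
```

Call:
move_arm --deltas '[-1,0.005,0,0.022,-1.2,-8.7,-2.2,-1,0.008,-0.001,0.021,-1.2,-8.8,-2.3,-1,0.012,-0.001,0.019,-1.2,-8.7,-2.2,-1,0.014,0,0.018,-1.1,-8.7,-2.3]'

```text
clock: 3.42
tcp_pos: [0.5811, 0.016, 0.1126]
orientation: [0.37, -0.158, 0.913, 0.065]
wrist_force: [0.7, -0.6, -1.3]
finger_gap: 0.0854
```

```bash
python3 - <<'E'
from plan import *
from workcell import imaging
import cv2
P,R,s=cur(); print(P.round(4),s["joint_pos"].round(3),s["clock"])
print(R[:,2].round(3),tool(20,45)[:,2].round(3))
for n in ["wrist","scene"]:
    p=imaging.read_camera(n); cv2.imwrite(f"pics/{n}1.png",p["img"][...,::-1])
G=np.array([.635,.036,.053]); T=tool(20,45); plan(P,R,[(G+.008*T[:,2],T)],-1,vmax=.03)
E
```

```text
[0.5811 0.016  0.1126] [-0.336  0.074 -0.938 -0.086  0.453 -0.525] 3.425
[ 0.655  0.235 -0.719] [ 0.664  0.242 -0.707]
4 [-1, 0, 0, 0.023, 0, -0.2, -0.1, -1, 0, 0, 0.022, -0.1, -0.3, 0, -1, 0, 0, 0.023, 0, -0.2, -0.1, -1, 0.001, 0.001, 0.023, -0.1, -0.2, -0.1]
end [0.64   0.0383 0.0469]
```

View pics/wrist1.png

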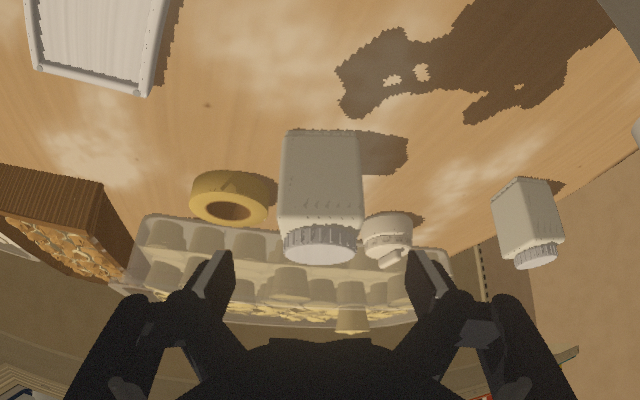

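View pics/scene1.png

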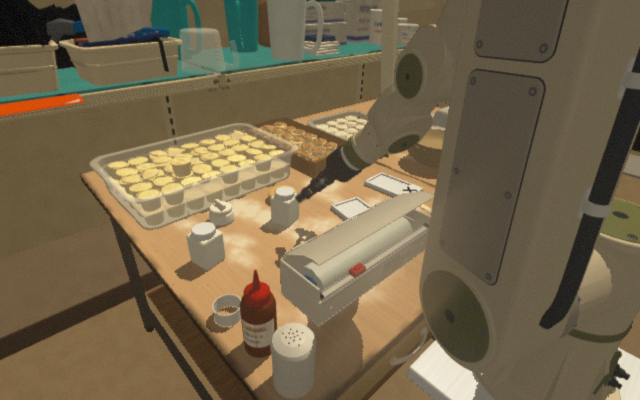

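Call:
move_arm --deltas '[-1,0,0,0.023,0,0,0,-1,0,0,0.023,0,0,0,-1,0,0,0.023,0,0,0,-1,0,0,0.021,0,0,0,-1,0,0,0,0,0,0]'

```text
clock: 4.15
tcp_pos: [0.6428, 0.0371, 0.0475]
orientation: [0.366, -0.158, 0.915, 0.065]
wrist_force: [-0.7, 0.3, 1.5]
finger_gap: 0.0851
```

```bash
python3 - <<'E'
from plan import *
from workcell import imaging
import cv2
P,R,s=cur(); print(P.round(4),s["joint_pos"].round(3),s["clock"],R[:,2].round(3))
p=imaging.read_camera("wrist"); cv2.imwrite(f"pics/wrist2.png",p["img"][...,::-1])
E
```

```text
[0.6428 0.0371 0.0475] [-0.244  0.311 -0.882 -0.293  0.394 -0.446] 4.15 [ 0.65   0.234 -0.723]
```

View pics/wrist2.png

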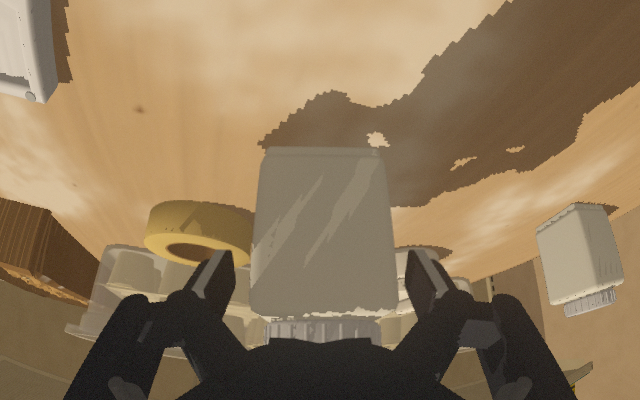

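Call:
move_arm --deltas '[1,0,0,0,0,0,0,1,0,0,0,0,0,0,1,0,0,0,0,0,0,1,0,0,0,0,0,0,1,0,0,0,0,0,0]' --squeeze 50

```text
clock: 4.82
tcp_pos: [0.641, 0.0368, 0.0484]
orientation: [0.368, -0.158, 0.914, 0.065]
wrist_force: [-4.3, 0.5, 6.3]
finger_gap: 0.0574
```

```bash
python3 - <<'E'
from plan import *
P,R,s=cur()
plan(P,R,[([.60,.03,.17],tool(15,50)),([.50,.05,.27],tool(-25,128))],1,vmax=.05,wmax=9)
E
```

```text
10 [1, -0.018, 0.003, -0.039, 1.1, 1.3, 1.1, 1, -0.018, 0.002, -0.039, 1, 1.3, 1.1, 1, -0.016, 0.001, -0.039, 1.1, 1.3, 1.2, 1, 0.001, 0.005, -0.014, 0.1, 7.5, 4.3, 1, 0.002, 0.004, -0.013, 0, 7.4, 4.3, 1, 0.005, 0.004, -0.013, 0.1, 7.5, 4.3, 1, 0.007, 0.004, -0.012, 0.1, 7.4, 4.3, 1, 0.008, 0.003, -0.011, 0.1, 7.5, 4.3, 1, 0.01, 0.002, -0.01, 0, 7.5, 4.4, 1, 0.011, 0.002, -0.009, 0.1, 7.4, 4.3]
3 [1, 0.013, 0.001, -0.007, 0.1, 7.5, 4.3, 1, 0.013, -0.001, -0.005, 0.1, 7.4, 4.3, 1, 0.014, -0.001, -0.004, 0, 7.5, 4.3]
end [0.5    0.0501 0.2703]
```

Call:
move_arm --deltas '[1,-0.018,0.003,-0.039,1.1,1.3,1.1,1,-0.018,0.002,-0.039,1,1.3,1.1,1,-0.016,0.001,-0.039,1.1,1.3,1.2,1,0.001,0.005,-0.014,0.1,7.5,4.3,1,0.002,0.004,-0.013,0,7.4,4.3,1,0.005,0.004,-0.013,0.1,7.5,4.3,1,0.007,0.004,-0.012,0.1,7.4,4.3,1,0.008,0.003,-0.011,0.1,7.5,4.3,1,0.01,0.002,-0.01,0,7.5,4.4,1,0.011,0.002,-0.009,0.1,7.4,4.3]'

```text
clock: 6.08
tcp_pos: [0.5298, 0.0438, 0.2393]
orientation: [-0.126, 0.112, 0.983, 0.066]
wrist_force: [0.4, -0.3, -2.9]
finger_gap: 0.0575
```

Call:
move_arm --deltas '[1,0.013,0.001,-0.007,0.1,7.5,4.3,1,0.013,-0.001,-0.005,0.1,7.4,4.3,1,0.014,-0.001,-0.004,0,7.5,4.3]'

```text
clock: 6.45
tcp_pos: [0.5, 0.05, 0.2692]
orientation: [-0.321, 0.206, 0.922, 0.07]
wrist_force: [-1.3, 0.6, -2.9]
finger_gap: 0.0575
```

```bash
cat > look.py <<'E'
import sys
from plan import *
from workcell import imaging
import cv2
P,R,s=cur(); z=R[:,2]; y=R[:,1]
print(P.round(4),s["joint_pos"].round(3),s["clock"],"z",z.round(3),"y",y.round(3),s["finger_gap"],s["wrist_force"].round(1))
for a in sys.argv[2:]:
    p=imaging.read_camera(a); cv2.imwrite(f"pics/{a}_{sys.argv[1]}.png",p["img"][...,::-1])
    np.savez(f"{a}_{sys.argv[1]}.npz",**p)
E
python3 look.py a scene
```

```text
[0.5    0.05   0.2692] [-0.16   0.692  0.497  2.027  0.17   0.222] 6.45 z [-0.562  0.262 -0.784] y [ 0.425  0.905 -0.002] 0.057529900564363565 [-1.3  0.6 -2.9]
```

View pics/scene_a.png

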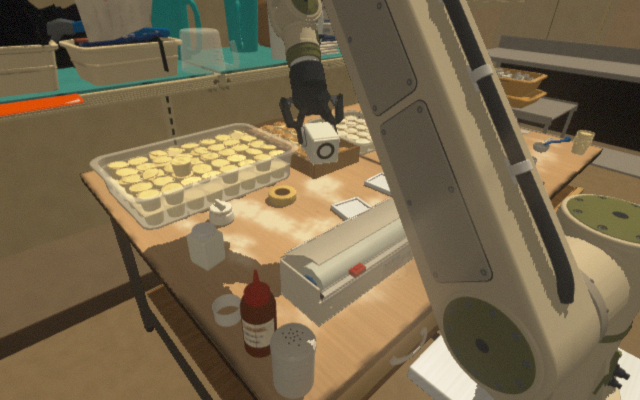

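```bash
python3 - <<'E'
from plan import *
from h import *
p=np.load("top0.npz")
for u,v,b,a in [(363.7,230.8,(.528,-.1356),-10.1),(433.0,216.5,(.575,-.337),4.1)]:
    m=atheight(p,u-.17,v-.17,.013)[:2]; d=np.array([np.cos(np.radians(a)),np.sin(np.radians(a))])
    print("mark",m.round(4),"pred bay",(m+.076*d).round(4),b, "dir",np.degrees(np.arctan2(*(np.array(b)-m)[::-1])))
P,R,s=cur()
bay=np.array([.528,-.1356]); h=-10.1; d=np.array([np.cos(np.radians(h)),np.sin(np.radians(h)),0])
T=tool(h,136.5)
g=lambda z:np.array([*bay,z])+.009*d+.008*T[:,2]
plan(P,R,[(g(.15),T)],1,vmax=.05,wmax=9)
print(g(.037))
E
```

```text
mark [ 0.4547 -0.1227] pred bay [ 0.5296 -0.136 ] (0.528, -0.1356) dir -9.994844005245437
mark [ 0.4986 -0.3457] pred bay [ 0.5744 -0.3403] (0.575, -0.337) dir 6.527094223012033
5 [1, -0.032, -0.031, 0.006, 2, 1.5, -2.3, 1, -0.032, -0.031, 0.005, 2, 1.5, -2.3, 1, -0.03, -0.033, 0.007, 2, 1.5, -2.2, 1, -0.029, -0.034, 0.006, 2.1, 1.5, -2.3, 1, -0.028, -0.035, 0.007, 2, 1.5, -2.3]
end [ 0.5316 -0.1367  0.1444]
[ 0.53114746 -0.13616065  0.03149316]
```

Call:
move_arm --deltas '[1,-0.032,-0.031,0.006,2,1.5,-2.3,1,-0.032,-0.031,0.005,2,1.5,-2.3,1,-0.03,-0.033,0.007,2,1.5,-2.2,1,-0.029,-0.034,0.006,2.1,1.5,-2.3,1,-0.028,-0.035,0.007,2,1.5,-2.3,1,0,0,0,0,0,0]'

```text
clock: 7.25
tcp_pos: [0.5347, -0.1382, 0.1425]
orientation: [-0.388, 0.08, 0.918, 0.035]
wrist_force: [0.4, 0.1, -3.9]
finger_gap: 0.0577
```

```bash
python3 look.py b scene top
```

```text
[ 0.5347 -0.1382  0.1425] [-0.337  1.035  0.765  2.095 -0.116 -0.116] 7.25 z [-0.707  0.125 -0.697] y [0.173 0.985 0.002] 0.057691853084786054 [ 0.4  0.1 -3.9]
```

View pics/scene_b.png

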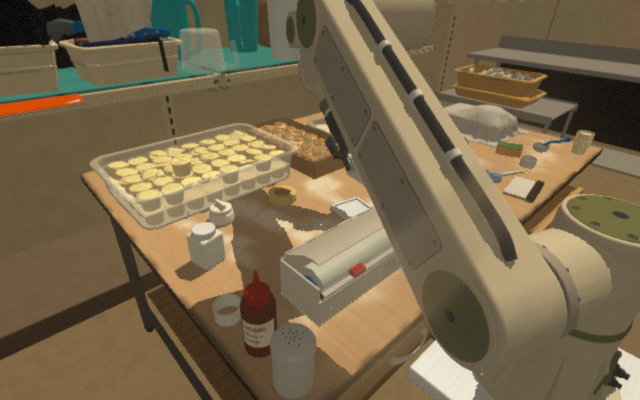

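View pics/top_b.png

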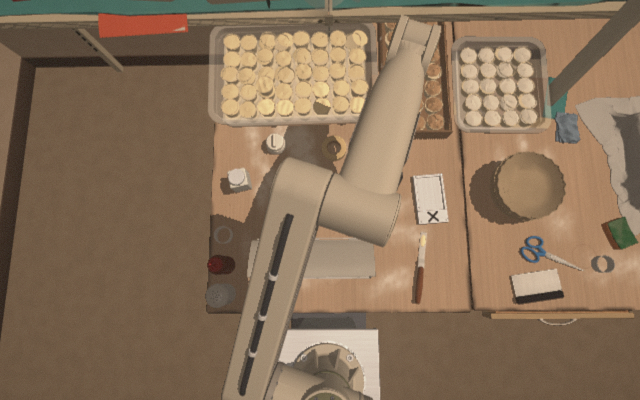

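```bash
python3 - <<'E'
from h import *
p=np.load("top_b.npz")
for u,v in [(418,30),(430,30),(405,30),(410,60),(395,90),(385,130),(360,180),(430,120),(440,60),(330,20),(300,20),(380,215),(260,8)]: print(u,v,unproj(p,u,v).round(3))
p=np.load("top0.npz")
for u,v in [(415,60),(440,60),(385,60),(445,130),(415,30),(330,18),(328,5),(450,12),(300,20),(400,5),(212,40)]: print(u,v,unproj(p,u,v).round(3))
E
```

```text
418 30 [ 0.835 -0.209  0.487]
430 30 [ 0.835 -0.235  0.486]
405 30 [ 0.836 -0.182  0.486]
410 60 [ 0.761 -0.187  0.496]
395 90 [ 0.687 -0.151  0.511]
385 130 [ 0.598 -0.126  0.522]
360 180 [ 0.495 -0.074  0.54 ]
430 120 [ 0.81  -0.344  0.05 ]
440 60 [ 1.044 -0.402  0.01 ]
330 20 [ 0.999 -0.022  0.298]
300 20 [1.001 0.059 0.297]
380 215 [ 0.427 -0.107  0.553]
260 8 [1.021 0.164 0.322]
415 60 [ 1.026 -0.308  0.043]
440 60 [ 1.042 -0.401  0.012]
385 60 [ 1.052 -0.214  0.002]
445 130 [ 0.77  -0.387  0.062]
415 30 [ 1.165 -0.323  0.003]
330 18 [ 0.997 -0.022  0.308]
328 5 [ 1.02  -0.017  0.33 ]
450 12 [ 1.006 -0.342  0.31 ]
300 20 [1.002 0.059 0.296]
400 5 [ 1.022 -0.208  0.321]
212 40 [1.073 0.362 0.106]
```

```bash
python3 - <<'E'
from plan import *
P,R,s=cur()
bay=np.array([.528,-.1356]); h=-10.1; d=np.array([np.cos(np.radians(h)),np.sin(np.radians(h)),0])
T=tool(h,136.3)
g=lambda z:np.array([*bay,z])+.009*d+.008*T[:,2]
plan(P,R,[(g(.052),T)],1,vmax=.025,wmax=9)
E
```

```text
5 [1, -0.014, 0, 0.015, 0, 0.1, 0, 1, -0.014, 0, 0.014, 0, 0.2, 0.1, 1, -0.013, -0.001, 0.014, 0, 0.1, 0, 1, -0.014, 0, 0.015, -0.1, 0.1, 0.1, 1, -0.014, 0, 0.014, 0, 0.1, 0]
end [ 0.5312 -0.1363  0.0469]
```

Call:
move_arm --deltas '[1,-0.014,0,0.015,0,0.1,0,1,-0.014,0,0.014,0,0.2,0.1,1,-0.013,-0.001,0.014,0,0.1,0,1,-0.014,0,0.015,-0.1,0.1,0.1,1,-0.014,0,0.014,0,0.1,0,1,0,0,0,0,0,0]'

```text
clock: 8.1
tcp_pos: [0.5303, -0.136, 0.0456]
orientation: [-0.393, 0.08, 0.915, 0.035]
wrist_force: [-0.5, -0.6, -2.8]
finger_gap: 0.0573
```

```bash
python3 look.py c scene wrist
```

```text
[ 0.5303 -0.136   0.0456] [-0.336  1.095  0.643  1.924 -0.116 -0.112] 8.1 z [-0.714  0.127 -0.689] y [0.174 0.985 0.001] 0.057337949896918844 [-0.5 -0.6 -2.8]
```

View pics/wrist_c.png

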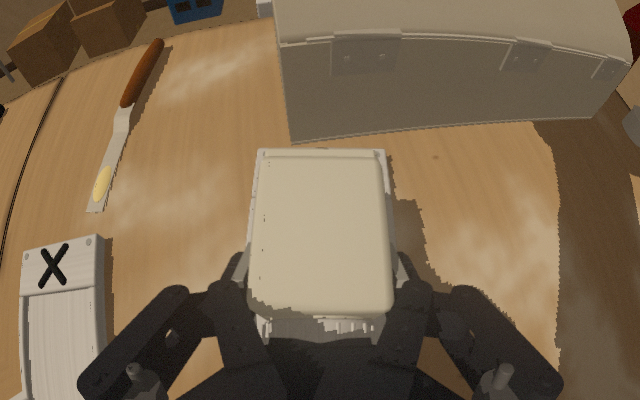

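View pics/scene_c.png

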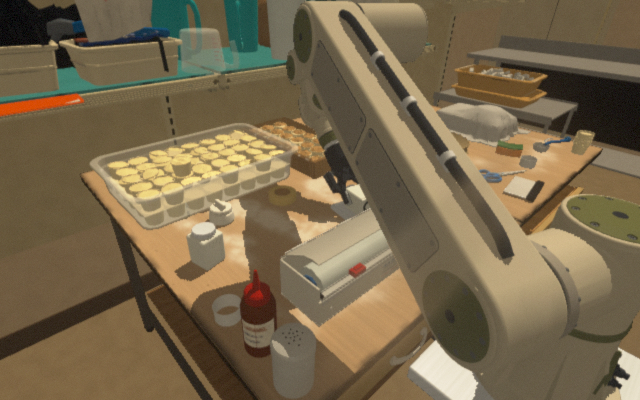

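Call:
move_arm --deltas '[1,-0.003,0,0.003,0,0,0,1,-0.003,0,0.003,0,0,0,1,-0.002,0,0.002,0,0,0,1,0,0,0,0,0,0]'

```text
clock: 8.7
tcp_pos: [0.5309, -0.1362, 0.0362]
orientation: [-0.391, 0.08, 0.916, 0.034]
wrist_force: [0.5, 0.3, -2.7]
finger_gap: 0.0576
```

Call:
move_arm --deltas '[1,-0.001,0,0.001,0,0,0,1,-0.001,0,0.001,0,0,0,1,0,0,0,0,0,0]'

```text
clock: 9.07
tcp_pos: [0.531, -0.1363, 0.0339]
orientation: [-0.391, 0.08, 0.916, 0.034]
wrist_force: [0.7, 0.2, -1.0]
finger_gap: 0.0574
```

Call:
move_arm --deltas '[1,-0.001,0,0.001,0,0,0,1,0,0,0,0,0,0]'

```text
clock: 9.32
tcp_pos: [0.531, -0.1363, 0.0338]
orientation: [-0.391, 0.08, 0.916, 0.034]
wrist_force: [2.8, 0.5, 5.6]
finger_gap: 0.0574
```

Call:
move_arm --deltas '[-0.7,0,0,0,0,0,0,-0.7,0,0,0,0,0,0,-0.7,0,0,0,0,0,0,-0.7,0,0,0,0,0,0]'

```text
clock: 9.82
tcp_pos: [0.5308, -0.1362, 0.032]
orientation: [-0.391, 0.08, 0.916, 0.034]
wrist_force: [0.5, 0.7, -0.5]
finger_gap: 0.0724
```

```bash
python3 look.py d wrist
```

```text
[ 0.5308 -0.1362  0.032 ] [-0.336  1.105  0.633  1.9   -0.116 -0.112] 9.825 z [-0.712  0.126 -0.691] y [0.174 0.985 0.   ] 0.072419043767365 [ 0.5  0.7 -0.5]
```

View pics/wrist_d.png

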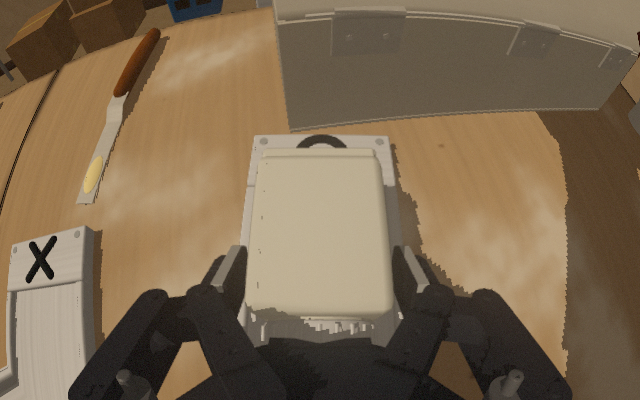

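```bash
python3 - <<'E'
from plan import *
P,R,s=cur()
T=tool(10,45)
Q,S=plan(P,R,[([.531,-.1363,.13],tool(-10.1,136))],-.7,vmax=.03)
plan(Q,S,[([.52,.1,.24],tool(0,85)),(np.array([.618,.275,.053])-.082*T[:,2],T)],-1,vmax=.055,wmax=10.5)
E
```

```text
4 [-0.7, 0.018, 0, -0.017, 0, -0.1, 0, -0.7, 0.017, 0, -0.017, 0, 0, 0, -0.7, 0.018, 0, -0.017, 0, -0.1, 0, -0.7, 0.018, 0, -0.017, 0, -0.1, 0]
end [ 0.5307 -0.1362  0.1303]
9 [-1, 0.023, 0.046, -0.008, 0.7, -10.2, -1.9, -1, 0.02, 0.047, -0.012, 0.7, -10.1, -2, -1, 0.015, 0.047, -0.016, 0.8, -10.2, -1.9, -1, 0.011, 0.047, -0.019, 0.7, -10.2, -2, -1, 0.006, 0.048, -0.021, 0.7, -10.1, -1.9, -1, -0.007, 0.041, 0.033, -1.1, -10, -2.3, -1, -0.004, 0.04, 0.035, -1.1, -10, -2.3, -1, 0.002, 0.04, 0.036, -1, -9.9, -2.4, -1, 0.006, 0.039, 0.036, -1.1, -10, -2.3]
end [0.5611 0.2647 0.1106]
```

Call:
move_arm --deltas '[-0.7,0.018,0,-0.017,0,-0.1,0,-0.7,0.017,0,-0.017,0,0,0,-0.7,0.018,0,-0.017,0,-0.1,0,-0.7,0.018,0,-0.017,0,-0.1,0]'

```text
clock: 10.38
tcp_pos: [0.5308, -0.1363, 0.1332]
orientation: [-0.388, 0.081, 0.917, 0.034]
wrist_force: [0.1, 0.4, -0.6]
finger_gap: 0.0721
```

Call:
move_arm --deltas '[-1,0.023,0.046,-0.008,0.7,-10.2,-1.9,-1,0.02,0.047,-0.012,0.7,-10.1,-2,-1,0.015,0.047,-0.016,0.8,-10.2,-1.9,-1,0.011,0.047,-0.019,0.7,-10.2,-2,-1,0.006,0.048,-0.021,0.7,-10.1,-1.9]'

```text
clock: 11.0
tcp_pos: [0.5196, 0.1017, 0.2443]
orientation: [0.048, -0.0, 0.999, 0.0]
wrist_force: [1.2, 1.1, 0.8]
finger_gap: 0.0854
```

```bash
python3 look.py e top scene
```

```text
[0.5196 0.1017 0.2443] [ 0.043  0.146 -0.169  1.159 -0.003  0.043] 11.0 z [ 0.096  0.001 -0.995] y [-0.001  1.     0.001] 0.08537795109168746 [1.2 1.1 0.8]
```

View pics/top_e.png

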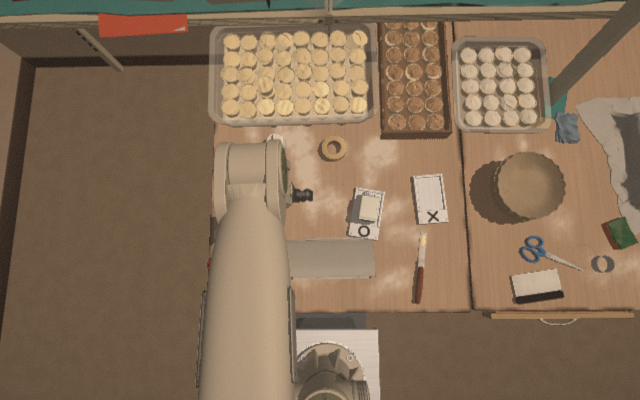

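Call:
move_arm --deltas '[-1,-0.007,0.041,0.033,-1.1,-10,-2.3,-1,-0.004,0.04,0.035,-1.1,-10,-2.3,-1,0.002,0.04,0.036,-1,-9.9,-2.4,-1,0.006,0.039,0.036,-1.1,-10,-2.3,-1,0,0,0,0,0,0]'

```text
clock: 11.72
tcp_pos: [0.5521, 0.2312, 0.1247]
orientation: [0.312, -0.068, 0.947, 0.023]
wrist_force: [-0.5, 0.0, 0.3]
finger_gap: 0.0855
```

```bash
python3 look.py f wrist top; python3 - <<'E'
from plan import *
from h import *
P,R,s=cur()
T=tool(10,45)
plan(P,R,[(np.array([.618,.275,.053])+.008*T[:,2],T)],-1,vmax=.023,wmax=10.5)
p=np.load("top_e.npz");C=cloud(p)
m=(abs(C[...,0]-.528)<.1)&(abs(C[...,1]+.136)<.07)&(C[...,2]>.055)
print(cv2.minAreaRect(C[m][:,:2].astype(np.float32)),C[m].mean(0),m.sum())
E
```

```text
[0.5521 0.2312 0.1247] [ 0.31   0.076 -0.801  0.064 -0.098  0.135] 11.725 z [ 0.588  0.086 -0.804] y [-0.143  0.99   0.001] 0.08549174998089211 [-0.5  0.   0.3]
6 [-1, -0.001, 0.006, 0.018, -0.2, -1.4, -0.3, -1, -0.001, 0.006, 0.019, -0.2, -1.3, -0.2, -1, -0.001, 0.005, 0.018, -0.2, -1.4, -0.3, -1, 0, 0.006, 0.018, -0.2, -1.3, -0.2, -1, 0, 0.005, 0.019, -0.2, -1.4, -0.3, -1, 0.001, 0.006, 0.018, -0.2, -1.4, -0.3]
end [0.6236 0.2762 0.0473]
((0.5270045399665833, -0.137029767036438), (0.057769883424043655, 0.08978203684091568), 79.30484008789062) [ 0.5232168  -0.13594019  0.06400075] 485
```

View pics/wrist_f.png

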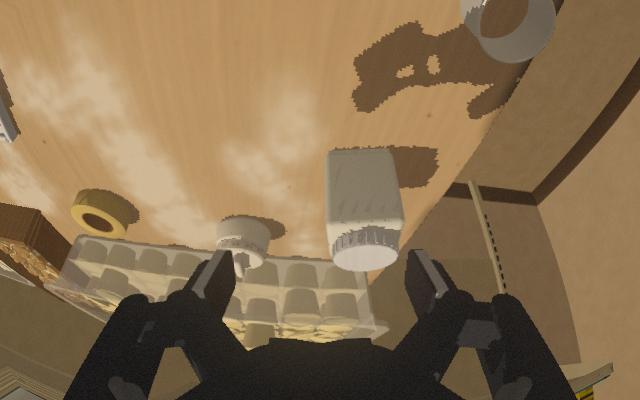

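```bash
python3 - <<'E'
from plan import *
P,R,s=cur()
T=tool(10,45);G=np.array([.618,.275,.053])
plan(P,R,[(G-.082*T[:,2],T,3),(G+.008*T[:,2],T)],-1,vmax=.026,wmax=10.5)
E
```

```text
7 [-1, 0.002, 0.011, 0.007, -0.4, -2.7, -0.5, -1, 0.001, 0.011, 0.007, -0.4, -2.7, -0.5, -1, 0.002, 0.011, 0.006, -0.4, -2.8, -0.6, -1, 0, 0, 0.023, 0, 0, 0, -1, 0, 0, 0.022, 0, 0, 0, -1, 0, 0, 0.023, 0, 0, 0, -1, 0, 0, 0.022, 0, 0, 0]
end [0.6235 0.2763 0.0478]
```

Call:
move_arm --deltas '[-1,0.002,0.011,0.007,-0.4,-2.7,-0.5,-1,0.001,0.011,0.007,-0.4,-2.7,-0.5,-1,0.002,0.011,0.006,-0.4,-2.8,-0.6,-1,0,0,0,0,0,0]'

```text
clock: 12.32
tcp_pos: [0.5623, 0.2653, 0.1119]
orientation: [0.382, -0.081, 0.92, 0.034]
wrist_force: [0.2, 0.2, -0.4]
finger_gap: 0.0853
```

```bash
python3 look.py g wrist
```

```text
[0.5623 0.2653 0.1119] [ 0.379  0.142 -0.92  -0.269 -0.144  0.145] 12.325 z [ 0.698  0.123 -0.705] y [-0.174  0.985  0.   ] 0.08528292398406484 [ 0.2  0.2 -0.4]
```

View pics/wrist_g.png

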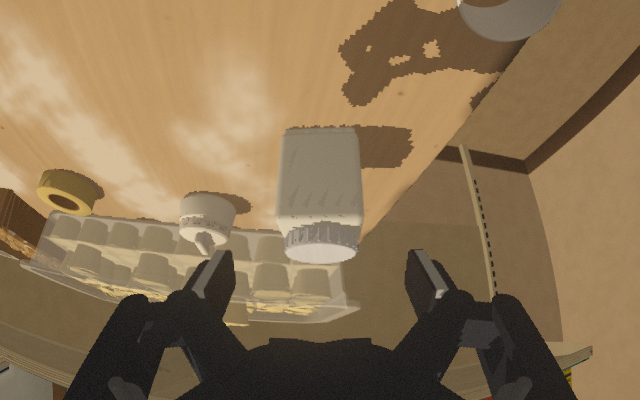

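Canister centred between the fingers (col 320). Advance and grip.

Call:
move_arm --deltas '[-1,0,0,0.023,0,0,0,-1,0,0,0.022,0,0,0,-1,0,0,0.023,0,0,0,-1,0,0,0.021,0,0,0,-1,0,0,0,0,0,0]'

```text
clock: 13.0
tcp_pos: [0.6254, 0.2761, 0.0489]
orientation: [0.383, -0.08, 0.92, 0.034]
wrist_force: [-0.1, -0.6, 1.3]
finger_gap: 0.0855
```

Call:
move_arm --deltas '[1,0,0,0,0,0,0,1,0,0,0,0,0,0,1,0,0,0,0,0,0,1,0,0,0,0,0,0,1,0,0,0,0,0,0]' --squeeze 50

```text
clock: 13.62
tcp_pos: [0.6235, 0.2767, 0.0499]
orientation: [0.384, -0.081, 0.919, 0.034]
wrist_force: [-4.0, -1.5, 7.6]
finger_gap: 0.0578
```

```bash
python3 look.py h; python3 - <<'E'
from plan import *
P,R,s=cur()
plan(P,R,[([.58,.24,.17],tool(10,52)),([.50,.08,.27],tool(-25,128))],1,vmax=.05,wmax=9)
E
```

```text
[0.6235 0.2767 0.0499] [ 0.354  0.365 -0.852 -0.429 -0.126  0.126] 13.625 z [ 0.7    0.124 -0.703] y [-0.175  0.985  0.   ] 0.05780282736304731 [-4.  -1.5  7.6]
10 [1, -0.017, -0.01, -0.04, 0, 2.4, 0, 1, -0.015, -0.009, -0.04, 0, 2.5, 0, 1, -0.014, -0.01, -0.041, 0, 2.4, 0, 1, 0.002, -0.014, -0.014, 0, 7.3, 3.8, 1, 0.003, -0.015, -0.015, 0, 7.4, 3.7, 1, 0.004, -0.015, -0.013, 0, 7.3, 3.8, 1, 0.005, -0.015, -0.013, 0, 7.4, 3.8, 1, 0.006, -0.015, -0.013, 0, 7.3, 3.8, 1, 0.006, -0.016, -0.012, 0, 7.4, 3.7, 1, 0.006, -0.016, -0.011, 0, 7.3, 3.8]
3 [1, 0.006, -0.016, -0.01, 0, 7.4, 3.8, 1, 0.007, -0.017, -0.009, 0, 7.3, 3.7, 1, 0.007, -0.018, -0.008, 0, 7.4, 3.8]
end [0.4995 0.0799 0.2697]
```

Call:
move_arm --deltas '[1,-0.017,-0.01,-0.04,0,2.4,0,1,-0.015,-0.009,-0.04,0,2.5,0,1,-0.014,-0.01,-0.041,0,2.4,0,1,0.002,-0.014,-0.014,0,7.3,3.8,1,0.003,-0.015,-0.015,0,7.4,3.7,1,0.004,-0.015,-0.013,0,7.3,3.8,1,0.005,-0.015,-0.013,0,7.4,3.8,1,0.006,-0.015,-0.013,0,7.3,3.8,1,0.006,-0.016,-0.012,0,7.4,3.7,1,0.006,-0.016,-0.011,0,7.3,3.8]'

```text
clock: 14.88
tcp_pos: [0.5234, 0.1274, 0.2395]
orientation: [-0.13, 0.124, 0.982, 0.061]
wrist_force: [-0.4, -0.0, -1.7]
finger_gap: 0.0577
```

Call:
move_arm --deltas '[1,0.006,-0.016,-0.01,0,7.4,3.8,1,0.007,-0.017,-0.009,0,7.3,3.7,1,0.007,-0.018,-0.008,0,7.4,3.8,1,0,0,0,0,0,0,1,0,0,0,0,0,0]'

```text
clock: 15.5
tcp_pos: [0.4999, 0.0802, 0.2679]
orientation: [-0.318, 0.204, 0.923, 0.07]
wrist_force: [0.1, -0.3, -2.5]
finger_gap: 0.0577
```

```bash
python3 look.py i scene top
```

```text
[0.4999 0.0802 0.2679] [-0.114  0.685  0.486  2.011  0.196  0.257] 15.5 z [-0.559  0.26  -0.787] y [0.422 0.907 0.   ] 0.057732232708680414 [ 0.1 -0.3 -2.5]
```

View pics/scene_i.png

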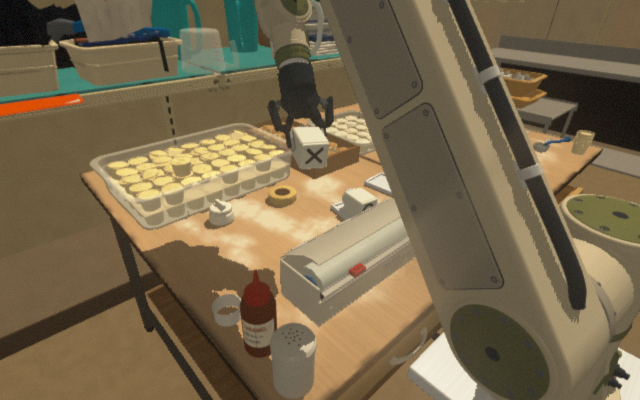

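View pics/top_i.png

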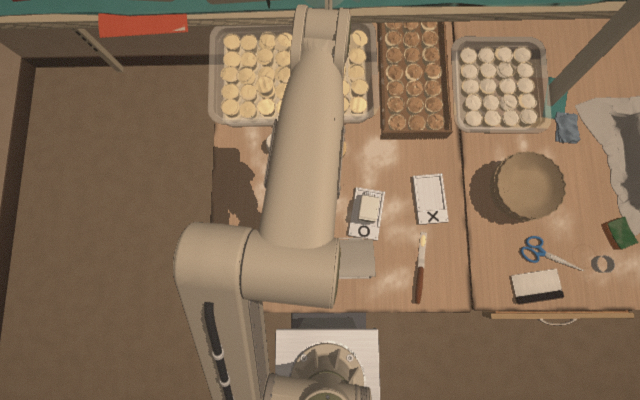

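```bash
python3 - <<'E'
from plan import *
from scipy.optimize import least_squares
D=[([.22,-.5307,.2414],[-1.3176,.314,.045,1.3036,0,1.431],[0,0,-1]),
([0.5811,0.016,0.1126],[-0.336,0.074,-0.938,-0.086,0.453,-0.525],[0.655,0.235,-0.719]),
([0.6428,0.0371,0.0475],[-0.244,0.311,-0.882,-0.293,0.394,-0.446],[0.65,0.234,-0.723]),
([0.5,0.05,0.2692],[-0.16,0.692,0.497,2.027,0.17,0.222],[-0.562,0.262,-0.784]),
([0.5347,-0.1382,0.1425],[-0.337,1.035,0.765,2.095,-0.116,-0.116],[-0.707,0.125,-0.697]),
([0.5308,-0.1362,0.032],[-0.336,1.105,0.633,1.9,-0.116,-0.112],[-0.712,0.126,-0.691]),
([0.5196,0.1017,0.2443],[0.043,0.146,-0.169,1.159,-0.003,0.043],[0.096,0.001,-0.995]),
([0.5521,0.2312,0.1247],[0.31,0.076,-0.801,0.064,-0.098,0.135],[0.588,0.086,-0.804]),
([0.5623,0.2653,0.1119],[0.379,0.142,-0.92,-0.269,-0.144,0.145],[0.698,0.123,-0.705]),
([0.6235,0.2767,0.0499],[0.354,0.365,-0.852,-0.429,-0.126,0.126],[0.7,0.124,-0.703]),
([0.4999,0.0802,0.2679],[-0.114,0.685,0.486,2.011,0.196,0.257],[-0.559,0.26,-0.787])]
def Rz(t):return Ro.from_euler('z',t).as_matrix()
def Ry(t):return Ro.from_euler('y',t).as_matrix()
def fk(j,q):
    r0,h0,L1,L2,a,b,dl,d5,Lt,ly=q
    p=np.array([r0,0,h0])+Ry(j[1]+a)@[0,0,L1]+Ry(j[1]-j[2]+b)@[L2,0,0]+[0,ly,0]
    A=Ry(j[1]-j[2]+j[3]); p=p+A@[d5,0,0]
    z=A@Rz(j[4])@[1,0,0]; p=p+Lt*z
    return Rz(j[0])@p,Rz(j[0])@z
def res(q): return np.concatenate([np.r_[fk(j,q)[0]-P] for P,j,z in D])
for P,j,z in D: print((fk(j,np.zeros(10))[1]-z).round(3),end=" ")
best=None
for s in range(30):
    rng=np.random.default_rng(s)
    r=least_squares(res,[0,.3,.5,.45,0,0,0,.1,.25,0]+rng.normal(0,.15,10))
    if best is None or r.cost<best.cost: best=r
q=best.x; print(); print(q.round(3),np.abs(best.fun).max())
# IK for cross placing
lo=np.array([-2.76,-.86,-1.03,-2.2,-1.47]);hi=np.array([2.76,1.69,1.26,2.34,1.5])
for pitch in (90,110,120,127,134.7):
  for zz in (.035,.15):
    T=tool(5.3,pitch); tp=np.array([.575,-.338,zz])+.0105*np.array([.996,.09,0])+.008*T[:,2]
    f=lambda j:np.r_[(fk(j,q)[0]-tp)*5,fk(j,q)[1]-T[:,2]]
    r=least_squares(f,[-.5,1.2,.4,1.6,.3],bounds=(lo,hi)); print(pitch,zz,r.x.round(3),r.cost.round(6), (fk(r.x,q)[0]-tp).round(3))
E
```

```text
[-0.     0.002  0.   ] [-0.001  0.     0.   ] [-0. -0. -0.] [-0.001  0.     0.   ] [0.    0.    0.001] [ 0. -0. -0.] [ 0.001  0.    -0.   ] [ 0. -0. -0.] [ 0.     0.001 -0.   ] [-0.     0.001 -0.   ] [-0.  0. -0.] 
[ 1.000e-03  2.330e-01  5.180e-01  4.130e-01 -1.000e-03 -1.350e-01
 -5.968e+00  1.400e-01  2.900e-01  8.000e-02] 0.00028033542941341416
90 0.035 [-0.641  0.632  0.006  0.945 -0.   ] 0.0 [-0.  0.  0.]
90 0.15 [-0.641  0.549  0.161  1.182 -0.   ] 0.0 [ 0. -0.  0.]
110 0.035 [-0.555  0.878  0.422  1.397 -0.208] 0.0 [-0.  0. -0.]
110 0.15 [-0.555  0.821  0.595  1.628 -0.208] 0.0 [-0.  0. -0.]
120 0.035 [-0.521  1.04   0.685  1.657 -0.292] 0.0 [-0.  0. -0.]
120 0.15 [-0.521  1.003  0.889  1.898 -0.292] 0.0 [-0.  0. -0.]
127 0.035 [-0.501  1.183  0.924  1.871 -0.343] 0.0 [-0.  0. -0.]
127 0.15 [-0.501  1.199  1.24   2.17  -0.343] 0.0 [-0.  0. -0.]
134.7 0.035 [-0.481  1.369  1.26   2.134 -0.394] 0.000289 [-0.002  0.001 -0.   ]
134.7 0.15 [-0.479  1.232  1.26   2.219 -0.404] 0.00362 [-0.009  0.003 -0.003]
```

```bash
python3 - <<'E'
from plan import *
P,R,s=cur()
T=tool(0,134.7)
plan(P,R,[(np.array([.54,.08,.14])+.008*T[:,2],T),(np.array([.54,.08,.043])+.008*T[:,2],T)],1,vmax=.033,wmax=9)
E
```

```text
8 [1, -0.022, 0.003, 0.017, 3.3, 1.3, -3.7, 1, -0.022, 0.002, 0.017, 3.3, 1.3, -3.8, 1, -0.023, 0.002, 0.016, 3.3, 1.4, -3.7, 1, -0.023, 0.001, 0.015, 3.3, 1.3, -3.8, 1, -0.023, 0.001, 0.015, 3.3, 1.3, -3.7, 1, -0.023, 0, 0.023, 0, 0, 0, 1, -0.023, 0, 0.023, 0, 0, 0, 1, -0.023, 0, 0.023, 0, 0, 0]
end [0.5347 0.0801 0.0371]
```

Call:
move_arm --deltas '[1,-0.022,0.003,0.017,3.3,1.3,-3.7,1,-0.022,0.002,0.017,3.3,1.3,-3.8,1,-0.023,0.002,0.016,3.3,1.4,-3.7,1,-0.023,0.001,0.015,3.3,1.3,-3.8,1,-0.023,0.001,0.015,3.3,1.3,-3.7,1,-0.023,0,0.023,0,0,0,1,-0.023,0,0.023,0,0,0,1,-0.023,0,0.023,0,0,0,1,0,0,0,0,0,0]'

```text
clock: 16.73
tcp_pos: [0.5332, 0.0802, 0.0354]
orientation: [-0.382, -0.0, 0.924, -0.0]
wrist_force: [-0.7, 0.3, -2.1]
finger_gap: 0.058
```

```bash
python3 look.py j
```

```text
[0.5332 0.0802 0.0354] [ 0.     1.056  0.552  1.852 -0.    -0.   ] 16.725 z [-0.707 -0.    -0.708] y [-0.001  1.     0.   ] 0.058008345538886286 [-0.7  0.3 -2.1]
```

Call:
move_arm --deltas '[1,-0.003,0,0.003,0,0,0,1,-0.003,0,0.003,0,0,0,1,-0.001,0,0.001,0,0,0,1,0,0,0,0,0,0]'

```text
clock: 17.23
tcp_pos: [0.5347, 0.0792, 0.0272]
orientation: [-0.381, 0.001, 0.925, 0.0]
wrist_force: [2.4, 0.4, 0.4]
finger_gap: 0.0578
```

Call:
move_arm --deltas '[1,-0.001,0,0.001,0,0,0,1,0,0,0,0,0,0]'

```text
clock: 17.48
tcp_pos: [0.5349, 0.0792, 0.0269]
orientation: [-0.381, 0.001, 0.925, 0.0]
wrist_force: [3.1, 1.3, 6.4]
finger_gap: 0.0575
```

Call:
move_arm --deltas '[-0.7,0,0,0,0,0,0,-0.7,0,0,0,0,0,0,-0.7,0,0,0,0,0,0,-0.8,0.018,0,-0.018,0,0,0,-1,0.018,0,-0.018,0,0,0,-1,0.018,0,-0.018,0,0,0,-1,0.018,0,-0.018,0,0,0]'

```text
clock: 18.35
tcp_pos: [0.5338, 0.0792, 0.1275]
orientation: [-0.382, 0.0, 0.924, 0.0]
wrist_force: [-1.3, -0.9, -0.1]
finger_gap: 0.0853
```

```bash
python3 look.py k wrist; python3 - <<'E'
from plan import *
P,R,s=cur()
plan(P,R,[(np.array([.53,.08,.15]),tool(0,90))],-1,vmax=.033,wmax=10)
E
```

```text
[0.5338 0.0792 0.1275] [-1.000e-03  9.880e-01  6.420e-01  2.008e+00 -0.000e+00 -0.000e+00] 18.35 z [-0.706  0.001 -0.708] y [ 0.001  1.    -0.   ] 0.08530090849193159 [-1.3 -0.9 -0.1]
5 [-1, 0.003, 0, -0.002, 0, -8.9, 0, -1, 0.003, 0, -0.003, 0, -9, 0, -1, 0.003, 0, -0.003, 0, -8.9, 0, -1, 0.002, 0.001, -0.003, 0, -9, 0, -1, 0.001, 0, -0.004, 0, -8.9, -0.1]
end [0.5304 0.0802 0.1503]
```

View pics/wrist_k.png

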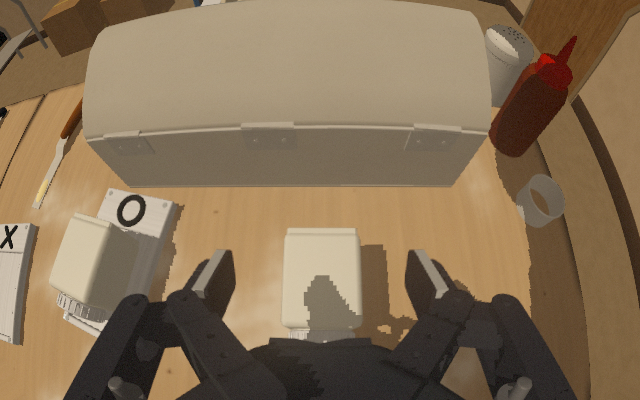

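Canister lies flat, centred (col 322) under the gripper. Pitch to tool-down above it and re-measure.

Call:
move_arm --deltas '[-1,0.003,0,-0.002,0,-8.9,0,-1,0.003,0,-0.003,0,-9,0,-1,0.003,0,-0.003,0,-8.9,0,-1,0.002,0,-0.003,0,-9,0,-1,0.001,0,-0.004,0,-8.9,0,-1,0,0,0,0,0,0]'

```text
clock: 19.15
tcp_pos: [0.5257, 0.0795, 0.1463]
orientation: [-0.003, 0.0, 1.0, -0.0]
wrist_force: [-0.2, -0.0, 0.5]
finger_gap: 0.0855
```

```bash
python3 look.py l wrist scene; python3 - <<'E'
from h import *
p=np.load("scene_l.npz");C=cloud(p)
m=(abs(C[...,0]-.53)<.08)&(abs(C[...,1]-.08)<.06)&(C[...,2]>.052)&(C[...,2]<.064)
print(cv2.minAreaRect(C[m][:,:2].astype(np.float32)),C[m].mean(0),m.sum())
E
```

```text
[0.5257 0.0795 0.1463] [-1.000e-03  2.830e-01 -2.360e-01  1.057e+00 -0.000e+00 -0.000e+00] 19.15 z [-0.006 -0.    -1.   ] y [ 0.001  1.    -0.   ] 0.08551540405092523 [-0.2 -0.   0.5]
((0.5298193097114563, 0.0820925310254097), (0.058958664536476135, 0.0896516963839531), 87.76228332519531) [0.52208833 0.08503895 0.05782478] 497
```

View pics/wrist_l.png

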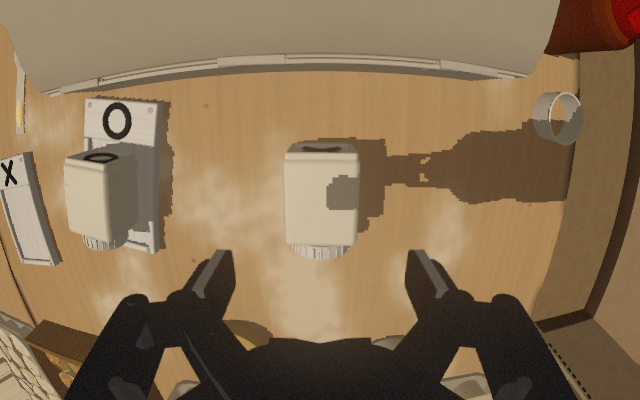

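View pics/scene_l.png

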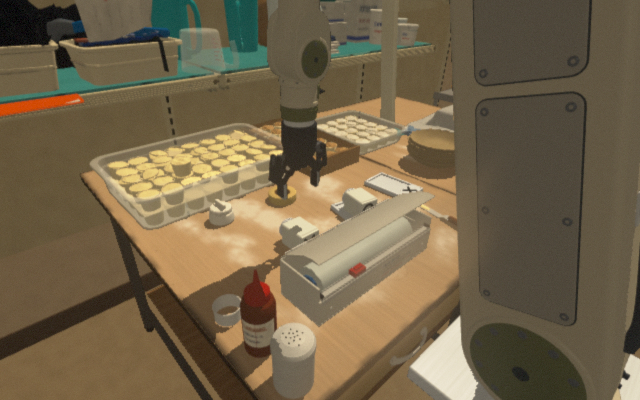

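Call:
move_arm --deltas '[-1,-0.001,0,0.03,0,0,0,-1,-0.001,0,0.03,0,0,0,-1,-0.001,0,0.03,0,0,0,-1,0,0,0.025,0,0,0,-1,0,0,0,0,0,0]'

```text
clock: 19.88
tcp_pos: [0.5329, 0.079, 0.0284]
orientation: [-0.005, 0.001, 1.0, -0.0]
wrist_force: [0.3, 0.4, -0.4]
finger_gap: 0.0854
```

Call:
move_arm --deltas '[1,0,0,0,0,0,0,1,0,0,0,0,0,0,1,0,0,0,0,0,0,1,0,0,0,0,0,0,1,0,0,0,0,0,0]' --squeeze 50

```text
clock: 20.5
tcp_pos: [0.5342, 0.0792, 0.0323]
orientation: [0.0, 0.001, 1.0, -0.0]
wrist_force: [2.7, -0.1, 4.1]
finger_gap: 0.057
```

```bash
python3 look.py m; python3 - <<'E'
from h import *
for f in ["top_i","top_e","top_b","top0"]:
  q=np.load(f+".npz")
  # cradle outline: rails height .013 ; use white mask region
  C=cloud(q); I=q["img"].astype(int)
  reg=(abs(C[...,0]-.56)<.13)&(abs(C[...,1]+.34)<.08)
  sat=I.max(-1)-I.min(-1)
  m=reg&(sat<28)&(I.max(-1)>110)
  n,l,st,c=cv2.connectedComponentsWithStats(m.astype(np.uint8)); k=1+np.argmax(st[1:,4]); mm=(l==k).astype(np.uint8)
  uv=np.argwhere(mm>0)[:,::-1]
  W=np.array([atheight(q,u,v,.013)[:2] for u,v in uv],np.float32); r=cv2.minAreaRect(W); print(f,r)
  # dark cross
  d=reg&(I.max(-1)<75); 
  uvd=np.argwhere(d)[:,::-1]; 
  if len(uvd): print(" dark",len(uvd),np.mean([atheight(q,u,v,.013)[:2] for u,v in uvd],0))
E
```

```text
[0.5342 0.0792 0.0323] [-0.001  0.403 -0.376  0.792 -0.    -0.   ] 20.5 z [ 0. -0. -1.] y [ 0.001  1.    -0.   ] 0.056954275940772583 [ 2.7 -0.1  4.1]
top_i ((0.5814368724822998, -0.37786462903022766), (0.11268673837184906, 0.007993525825440884), 1.7711130380630493)
 dark 14 [ 0.50055764 -0.34571808]
top_e ((0.5797262787818909, -0.37512367963790894), (0.11593680083751678, 0.013578593730926514), 1.7711130380630493)
 dark 13 [ 0.50114332 -0.34422466]
top_b ((0.5783833861351013, -0.3778698742389679), (0.10680963844060898, 0.005948586389422417), 5.293068885803223)
 dark 10 [ 0.50254242 -0.34619339]
top0 ((0.578406810760498, -0.37812232971191406), (0.10680963844060898, 0.006455649621784687), 5.293068885803223)
 dark 11 [ 0.50140387 -0.34528898]
```

```bash
python3 - <<'E'
from h import *
p=np.load("top0.npz"); b=(165,235,400,460);k=8
K=np.array([[p["fx"],0,p["cx"]],[0,p["fy"],p["cy"]],[0,0,1]])
I=cv2.resize(p["img"][b[0]:b[1],b[2]:b[3]],None,fx=k,fy=k,interpolation=cv2.INTER_CUBIC)[...,::-1].copy()
for x,y,a,c in [(.5755,-.3375,5.2,(0,0,255))]:
    t=np.radians(a);R=np.array([[np.cos(t),-np.sin(t)],[np.sin(t),np.cos(t)]])
    for S in ([(-.097,.048),(-.097,-.048),(.063,-.048),(.063,.048)],[(-.055,.04),(-.055,-.04),(.055,-.04),(.055,.04)],[(-.081,0),(-.071,0)]):
        W=np.array([[*(R@np.array(s)+[x,y]),.013] for s in S])
        uv=cv2.projectPoints(W,p["rvec"],p["tvec"],K,None)[0][:,0]
        cv2.polylines(I,[((uv-[b[2],b[0]]+.5)*k).astype(np.int32)],True,c,1)
cv2.imwrite("pics/crx.png",I)
E
```

```text
(no output)
```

View pics/crx.png

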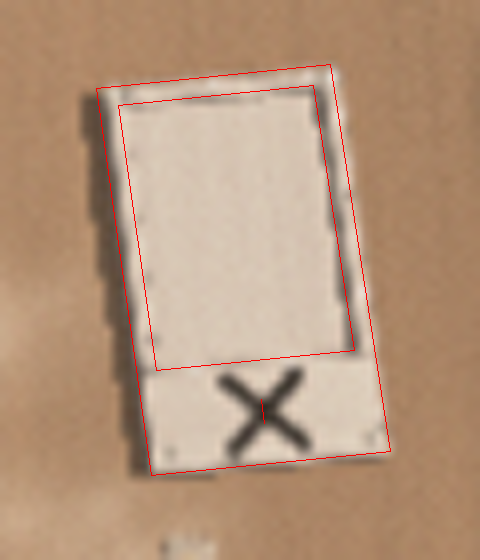

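```bash
python3 - <<'E'
from plan import *
P,R,s=cur()
T=tool(5.2,90); d=np.array([np.cos(np.radians(5.2)),np.sin(np.radians(5.2)),0]); t=np.array([.575,-.3375,0])+.004*d
Q,S=plan(P,R,[(P+[0,0,.12],tool(0,90))],1,vmax=.04)
Q,S=plan(Q,S,[(t+[0,0,.16],T)],1,vmax=.045); print(t)
E
```

```text
3 [1, 0, 0, -0.04, 0, 0, 0, 1, 0, 0, -0.04, 0, 0, 0, 1, 0, 0, -0.04, 0, 0, -0.1]
end [0.5341 0.0792 0.1523]
10 [1, -0.004, -0.042, -0.001, 0, 0, -0.5, 1, -0.005, -0.041, -0.001, 0, 0, -0.5, 1, -0.003, -0.042, 0, 0, 0, -0.5, 1, -0.004, -0.042, -0.001, 0, 0, -0.6, 1, -0.003, -0.042, -0.001, 0, 0, -0.5, 1, -0.002, -0.041, -0.001, 0, 0, -0.5, 1, -0.002, -0.042, 0, 0, 0, -0.5, 1, -0.002, -0.042, -0.001, 0, 0, -0.5, 1, -0.002, -0.042, -0.001, 0, 0, -0.5, 1, -0.001, -0.042, -0.001, 0, 0, -0.6]
end [ 0.5792 -0.3374  0.1604]
[ 0.57898354 -0.33713747  0.        ]
```

Call:
move_arm --deltas '[1,0,0,-0.04,0,0,0,1,0,0,-0.04,0,0,0,1,0,0,-0.04,0,0,0]'

```text
clock: 20.88
tcp_pos: [0.5313, 0.0792, 0.1513]
orientation: [-0.003, 0.0, 1.0, -0.0]
wrist_force: [0.5, 1.2, -1.8]
finger_gap: 0.0575
```

Call:
move_arm --deltas '[1,-0.004,-0.042,-0.001,0,0,-0.5,1,-0.005,-0.041,-0.001,0,0,-0.5,1,-0.003,-0.042,0,0,0,-0.5,1,-0.004,-0.042,-0.001,0,0,-0.6,1,-0.003,-0.042,-0.001,0,0,-0.5,1,-0.002,-0.041,-0.001,0,0,-0.5,1,-0.002,-0.042,0,0,0,-0.5,1,-0.002,-0.042,-0.001,0,0,-0.5,1,-0.002,-0.042,-0.001,0,0,-0.5,1,-0.001,-0.042,-0.001,0,0,-0.6]'

```text
clock: 22.12
tcp_pos: [0.5763, -0.3379, 0.1577]
orientation: [-0.003, -0.045, 0.999, 0.001]
wrist_force: [0.5, -1.0, -2.5]
finger_gap: 0.057
```

```bash
python3 look.py n wrist scene; python3 - <<'E'
from plan import *
P,R,s=cur()
T=tool(5.2,90)
plan(P,R,[([.579,-.3371,.065],T,4)],1,vmax=.04)
E
```

```text
[ 0.5763 -0.3379  0.1577] [-0.65   0.532  0.171  1.216 -0.002 -0.74 ] 22.125 z [-0.006  0.002 -1.   ] y [-0.09   0.996  0.003] 0.057035826551334656 [ 0.5 -1.  -2.5]
4 [1, -0.001, 0.001, 0.023, 0, -0.1, -0.1, 1, -0.001, 0.001, 0.023, 0, 0, 0, 1, 0, 0.001, 0.023, 0, -0.1, -0.1, 1, -0.001, 0.001, 0.023, 0, -0.1, -0.1]
end [ 0.5788 -0.3372  0.0654]
```

View pics/wrist_n.png

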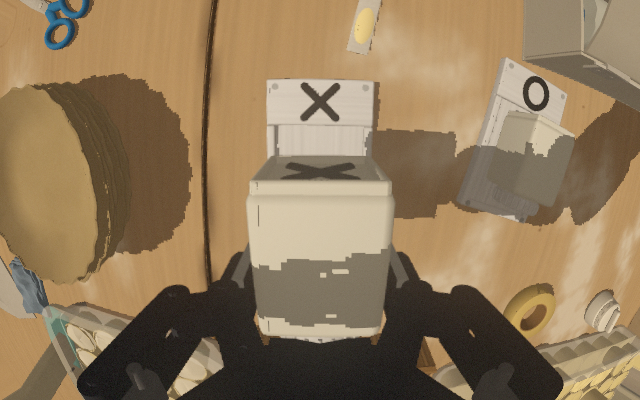

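Held canister and cradle both show the cross, aligned and centred (col ~320). Lower.

Call:
move_arm --deltas '[1,-0.001,0.001,0.023,0,-0.1,0,1,-0.001,0.001,0.023,0,0,0,1,0,0,0.023,0,-0.1,0,1,-0.001,0,0.023,0,-0.1,0,1,0,0,0.009,0,0,0,1,0,0,0.006,0,0,0,1,0,0,0,0,0,0]'

```text
clock: 23.1
tcp_pos: [0.5802, -0.335, 0.0522]
orientation: [0.001, -0.045, 0.999, 0.0]
wrist_force: [0.3, 0.2, -3.1]
finger_gap: 0.0574
```

```bash
python3 look.py o wrist
```

```text
[ 0.5802 -0.335   0.0522] [-0.644  0.599  0.014  0.985  0.002 -0.734] 23.1 z [ 0.002  0.001 -1.   ] y [-0.09   0.996  0.   ] 0.05743154975853989 [ 0.3  0.2 -3.1]
```

View pics/wrist_o.png

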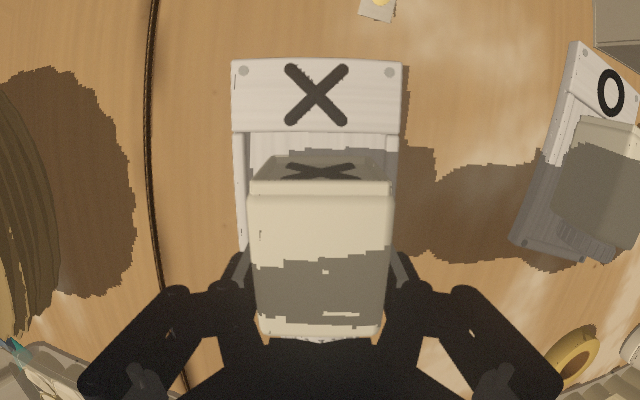

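Call:
move_arm --deltas '[1,0.002,-0.002,0.005,0,0,0,1,0,0,0.003,0,0,0,1,0,0,0.002,0,0,0,1,0,0,0,0,0,0]'

```text
clock: 23.65
tcp_pos: [0.5783, -0.3373, 0.0419]
orientation: [0.001, -0.045, 0.999, 0.0]
wrist_force: [-1.0, -0.4, -2.9]
finger_gap: 0.0571
```

Call:
move_arm --deltas '[1,0,0,0.001,0,0,0,1,0,0,0.001,0,0,0,1,0,0,0,0,0,0]'

```text
clock: 24.02
tcp_pos: [0.5787, -0.3374, 0.0405]
orientation: [0.001, -0.045, 0.999, -0.0]
wrist_force: [0.5, 1.3, 0.6]
finger_gap: 0.0575
```

Contact beginning at the expected height; one more mm, then check and release.

Call:
move_arm --deltas '[1,0,0,0.001,0,0,0,1,0,0,0,0,0,0]'

```text
clock: 24.28
tcp_pos: [0.5788, -0.3374, 0.0404]
orientation: [0.002, -0.045, 0.999, -0.0]
wrist_force: [-1.3, 1.6, 6.5]
finger_gap: 0.0573
```

Call:
move_arm --deltas '[-0.7,0,0,0,0,0,0,-0.7,0,0,0,0,0,0,-0.7,0,0,0,0,0,0,-0.7,0,0,0,0,0,0,-0.7,0,0,-0.02,0,0,0,-0.7,0,0,-0.03,0,0,0,-0.7,0,0,-0.03,0,0,0,-0.7,0,0,-0.03,0,0,0]'

```text
clock: 25.28
tcp_pos: [0.5781, -0.3373, 0.1499]
orientation: [0.001, -0.045, 0.999, 0.0]
wrist_force: [1.1, 0.6, 0.3]
finger_gap: 0.0721
```

```bash
python3 look.py p wrist
```

```text
[ 0.5781 -0.3373  0.1499] [-0.649  0.532  0.151  1.189  0.002 -0.739] 25.275 z [ 0.002  0.    -1.   ] y [-0.09   0.996  0.   ] 0.07214628013353655 [1.1 0.6 0.3]
```

View pics/wrist_p.png

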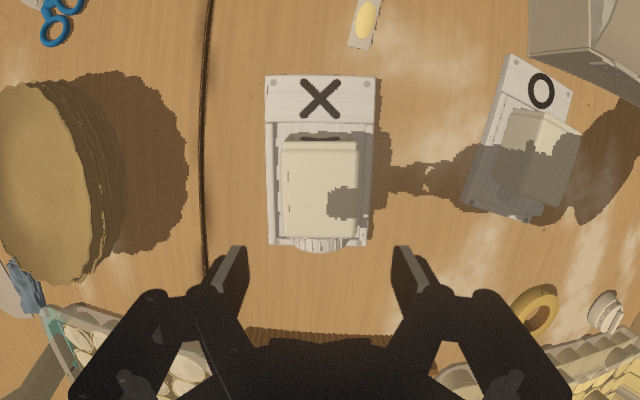

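Call:
move_arm --deltas '[-0.7,0.01,0,-0.05,0,0,0,-0.7,0.03,-0.03,-0.04,0,0,6,-0.7,0.05,-0.03,-0.02,0,0,8,-0.7,0.05,-0.03,0,0,0,8,-0.7,0.05,-0.03,0,0,0,8,-0.7,0.05,-0.03,0,0,0,8]'

```text
clock: 26.08
tcp_pos: [0.32, -0.4433, 0.2581]
orientation: [0.001, 0.285, 0.958, 0.0]
wrist_force: [-0.1, -0.9, 0.6]
finger_gap: 0.0727
```

```bash
python3 look.py q top scene; python3 - <<'E'
from h import *
p=np.load("top_q.npz");C=cloud(p)
for x,y,h in [(.528,-.1356,-10.1),(.575,-.3375,5.2)]:
  m=(abs(C[...,0]-x)<.09)&(abs(C[...,1]-y)<.06)&(C[...,2]>.055)&(C[...,2]<.08)
  r=cv2.minAreaRect(C[m][:,:2].astype(np.float32)); e=np.array(r[0])-[x,y]; t=np.radians(h)
  print(r,m.sum(),np.percentile(C[m][:,2],[5,50,95]),"err along/across",e@[np.cos(t),np.sin(t)],e@[-np.sin(t),np.cos(t)])
E
```

```text
[ 0.32   -0.4433  0.2581] [-1.094  0.253  0.003  1.319  0.002 -0.515] 26.075 z [ 0.002 -0.    -1.   ] y [0.547 0.837 0.001] 0.07272459162324614 [-0.1 -0.9  0.6]
((0.5267858505249023, -0.13666820526123047), (0.05806507170200348, 0.08883991837501526), 79.96549224853516) 487 [0.05817019 0.06435003 0.06796248] err along/across -0.0010080063597417365 -0.0012645728949810069
((0.5728184580802917, -0.3378799557685852), (0.08987146615982056, 0.05884293466806412), 2.7803564071655273) 485 [0.05862577 0.06393461 0.06813179] err along/across -0.0022069999344320433 -0.00018067324910535024
```

View pics/top_q.png

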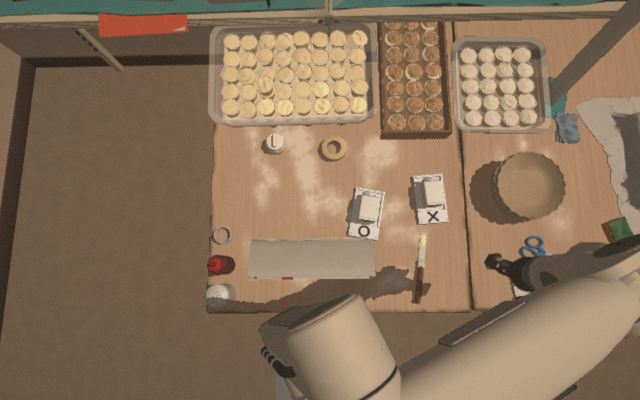

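Both canisters lie in their matching cradles, within about 2 mm of the bay centres, and the bystanders have not moved. Handing in.

```bash
python3 -c "
from workcell import order
print(order.hand_in())"
```

```text
the job is handed in; nothing more can be done
None
```

Both canisters are lying in the cradles that match their marks, and I handed the job in at about 26 s; it reports no verdict.

- **Ring canister (the middle one):** I gripped it with the tool tilted and turned it over. I read the ring in the scene camera before it came near a cradle, then laid it directly in the ring cradle.
- **Cross canister (the left one):** I turned it over and read the cross the same way. The cross cradle was out of reach for laying it in directly, so I set it down on its side on free worktop first. I then re-gripped it from above and lowered it into the cross cradle until it just touched.

**Last checks, from the top camera with the arm clear:**

| Canister | Along cradle | Across cradle | Angle to cradle axis |
|---|---|---|---|
| Ring | -1 mm | -1 mm | about 0° |
| Cross | -2 mm | 0 mm | about 2.5° off (limit about 11°) |

- The top faces measured about 64–66 mm high, which fits both canisters lying flat. Both bases face their ledges and both ledge marks are visible.
- By eye, the timer, tape, spatula and ring cutter are where they started.
- The wrist force stayed under about 10 N at each reading, and no check failed. My first model fit to the upright canisters disagreed with the images by several millimetres. I replaced it with measurements from the canisters' corners and lids before gripping anything.

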